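# Put the photo light tubes and camera batteries on charge

## Task

Put the photo kit on charge: first switch the charging dock off with its red lever (pull it fully over towards the robot), then snap every white light tube sideways down into its own pair of spring clips on the dock and bed every camera battery flat in a pocket of the grey cradle, in any order. When all are fully home, push the lever fully over to the far side to switch charging on, and leave the other things on the desk where they are.

Things in the scene. Friction and masses are not known exactly. Their poses are not given: they have to be found in the camera images.
- tube_1_center (a point): middle of a light tube, a straight stick 150 mm long, 120 g. Its white round part (24 mm diameter, from -55 to +55 mm) is what the clips hold; each end has a black square cap (27x27 mm, 20 mm long), on whose flats it lies with its centre 13.5 mm up. x runs along the tube; both ends are alike and it may lie on any flat. 2 or 3 of the 3 tubes are present
- tube_2_center (a point): middle of a light tube, a straight stick 150 mm long, 120 g. Its white round part (24 mm diameter, from -55 to +55 mm) is what the clips hold; each end has a black square cap (27x27 mm, 20 mm long), on whose flats it lies with its centre 13.5 mm up. x runs along the tube; both ends are alike and it may lie on any flat. 2 or 3 of the 3 tubes are present
- tube_3_center (a point): middle of a light tube, a straight stick 150 mm long, 120 g. Its white round part (24 mm diameter, from -55 to +55 mm) is what the clips hold; each end has a black square cap (27x27 mm, 20 mm long), on whose flats it lies with its centre 13.5 mm up. x runs along the tube; both ends are alike and it may lie on any flat. 2 or 3 of the 3 tubes are present
- battery_1_center (a point): centre of a black camera battery, a box 56 mm (its x) by 38 mm (its y) by 20 mm high, 78 g, lying flat on the desk with its centre 10 mm up; either way round fits. 2 or 3 of the batteries are present
- battery_2_center (a point): centre of a black camera battery, a box 56 mm (its x) by 38 mm (its y) by 20 mm high, 78 g, lying flat on the desk with its centre 10 mm up; either way round fits. 2 or 3 of the batteries are present
- battery_3_center (a point): centre of a black camera battery, a box 56 mm (its x) by 38 mm (its y) by 20 mm high, 78 g, lying flat on the desk with its centre 10 mm up; either way round fits. 2 or 3 of the batteries are present
- dock: fixed black charging dock, plate 130x200x12 mm, origin under its middle on the desk, z up, 3 tube places side by side 70 mm apart along y. Each place has two steel C-shaped spring clips (10 mm long each, at 42 mm either side of its middle along x), open at the top: 16 mm between the lips, which lie 10 mm above a seated tube's axis; flared tips reach 21 mm above that axis
- slot_1 (a point): where the centre of a light tube lies when snapped home in this pair of clips, 40 mm above the desk; x is the tube's direction, z up. Pushed straight down (about 10 to 15 N in all) the tube spreads the lips and drops home on the clip floors; merely laid on the lips it stands 20 mm too high. The fingers fit between the two clips. Any tube may go in any place
- slot_2 (a point): where the centre of a light tube lies when snapped home in this pair of clips, 40 mm above the desk; x is the tube's direction, z up. Pushed straight down (about 10 to 15 N in all) the tube spreads the lips and drops home on the clip floors; merely laid on the lips it stands 20 mm too high. The fingers fit between the two clips. Any tube may go in any place
- slot_3 (a point): where the centre of a light tube lies when snapped home in this pair of clips, 40 mm above the desk; x is the tube's direction, z up. Pushed straight down (about 10 to 15 N in all) the tube spreads the lips and drops home on the clip floors; merely laid on the lips it stands 20 mm too high. The fingers fit between the two clips. Any tube may go in any place
- pocket_1 (a point): where the centre of a battery lies when bedded in this pocket of the fixed grey cradle, 14 mm above the desk. The pocket is 42 mm (its x) by 60 mm (its y), 8 mm deep, chamfered, floor 4 mm and rim 12 mm above the desk: the battery's long side (battery x) goes along pocket y; its upper 12 mm stand out. Three alike in a row, 70 mm apart along x; any battery fits any
- pocket_2 (a point): where the centre of a battery lies when bedded in this pocket of the fixed grey cradle, 14 mm above the desk. The pocket is 42 mm (its x) by 60 mm (its y), 8 mm deep, chamfered, floor 4 mm and rim 12 mm above the desk: the battery's long side (battery x) goes along pocket y; its upper 12 mm stand out. Three alike in a row, 70 mm apart along x; any battery fits any
- pocket_3 (a point): where the centre of a battery lies when bedded in this pocket of the fixed grey cradle, 14 mm above the desk. The pocket is 42 mm (its x) by 60 mm (its y), 8 mm deep, chamfered, floor 4 mm and rim 12 mm above the desk: the battery's long side (battery x) goes along pocket y; its upper 12 mm stand out. Three alike in a row, 70 mm apart along x; any battery fits any
- lever (a joint): charging switch, a lever on a black block 25 mm high at the left (+y) end of the dock; radians: 0 = OFF, fully over to the robot's side (-x of the slots), 1.0 = ON, fully over to the far side (+x of the slots); stays where it is left, about 1 N at the ball moves it. It starts ON
- lever_tip (a point): centre of the red ball (26 mm diameter) at the end of the switch lever; the lever is a 10 mm rod, the ball's centre stands 65 mm from the pivot, which is 22 mm above the desk; the ball swings along x of the slots
- mouse: loose grey-black cordless mouse, 106x60x32 mm; bystander, not to be disturbed
- card_case: loose dark memory card case, 70x94x16 mm; bystander
- eraser: loose blue and white eraser, 23x52x13 mm; bystander
- earbud_case: loose white earbud case, 44x58x22 mm; bystander
Mind the look-alikes: they are no part of the job. Leave any yellow look-alike of the part that bears tube_1_center alone. Leave any yellow look-alike of the part that bears battery_3_center alone.

How it is judged:
By the outcome, as a careful person would: the job done as asked, in the order asked, and still so for the second after the job is handed in, with the robot touching nothing.
Of tube_1, tube_2, tube_3 only 2 to 3 are there at a start; the rules pass over those that are not, and their reading is None.
Of battery_1, battery_2, battery_3 only 2 to 3 are there at a start; the rules pass over those that are not, and their reading is None.
At some moment in a run one of tube_1, tube_2, tube_3, battery_1, battery_2, battery_3 may be knocked a few centimetres aside while the robot is not near it.
Once in a run the grip may slacken for a moment while it holds something.
It also fails if it takes over 210 s, if anything falls off the work surface, if the arm or the gripper's body presses on something with over 40 N, if the wrist force passes 120 N, or if a joint passes its speed limit or range.

## Robot

A 7-joint arm with a two-finger parallel gripper is mounted at the origin on a cart in front of the work surface, level with it; the furniture and walls round the work are solid. World frame = base frame: x ahead of the robot, y to its left, z up, the work surface at z = 0. Lengths are in mm, angles in rad, forces in N, time in s.
With the tool pointing down it reaches from about 425 to 1025 mm from the base axis. Payload 3.6 kg.
Tool frame: the origin (TCP) lies midway between the tips of the shut fingers; the grasp point (between the pads) lies 19 mm behind it; z points along the fingers, y is the line along which they close (so a half turn about z gives the same grasp; the last joint's range is limited). The gripper opens to 85 mm and grips with 20 to 120 N. Pads are 22 mm wide; open, the fingers measure 114 mm over their backs; the gripper's body (76 mm by 85 mm) begins 54 mm behind the grasp point. The pads swing forward as they close: fully open they stand 13 mm farther back than shut.
Start: joints at [1.216, 0.591, 0.048, 1.609, -0.033, 0.943, -0.034], TCP at [186.944, -700.487, 191.702] pointing down, gripper open.
Joint ranges: [-2.69, 2.69], [-0.47, 2.24], [-1.27, 1.36], [0.19, 2.51], [-1.53, 4.68], [0.08, 2.07], [-3.09, 3.09]. Speed limits (rad/s): [2.57, 2.57, 3.14, 3.14, 3.14, 3.14, 3.14].

## Interface

Orientations are given as a 3x3 rotation matrix whose columns are the frame's x, y, z axes.
In Python, from bench import robot gives the robot as it stands. The module is installed in compiled form; this text tells all that it offers.
- The arm moves only by the shell command python3 -m pendant 'ROWS' [FORCE]. ROWS is JSON, a list of rows, each a list of 7 numbers: the shift along the tool's x, y, z in mm, then the turn, a rotation vector about the tool's x, y, z in rad, then the closure, from 0 (fully open) to 1 (shut). In form: [[tx, ty, tz, wx, wy, wz, fingers], ...]. A call has exactly 8 rows; each row shifts and turns the commanded pose from where the row before left it, along the tool's axes as they then stand; what a row does not reach is not made up. A row lasts 1/10 s, in which the tool goes at most 50 mm and 8.59 degrees, less where a joint would pass 70% of its speed; a pose out of reach is approached as far as the arm can. A call with a gripper value outside its range is refused whole. The fingers move at their own pace and stop on an object; FORCE is the grip in N (left out, the last holds). Time passes only in rows, so rows that do not move let the fingers close, or fill a call up. It gives the time, the measured TCP pose, the force, the opening and the grip force at its end, in the units of the state.
- robot.read_state(): the state, without advancing time (a new reading comes with each control period).
- robot.capture(name): name is "side" or "top" or "wrist"; returns a dict with "image" (384x512x3 uint8, red, green, blue), "fx", "fy", "cx", "cy" (pixels), "world_to_cam" (4x4, takes a point from world to camera coordinates); the wrist camera has in their place "mount" (4x4, takes a point from camera to tool coordinates, whose origin is the TCP and whose axes are the flange's). Camera axes: x right, y up, looking along -z (the intrinsics and any distortion apply to the point x, -y, -z); pixel columns grow to the right and rows downward; lengths in mm; the calibration is good to about 2 mm. A picture is of the moment at which its call begins: read the wrist's pose just before it. There is no depth.
- robot.job_done(): hands the job in; it is judged then, once.
The state is a dict: "time": time; "joints": joint angles; "qvel": joint speeds; "joint_efforts": joint torques, N m; "ee_pos": TCP position; "eef_rot": TCP orientation; "force": force on the tool from outside, world axes, zero at the start; "torque": the same for the moment, N m; "opening": opening from 0.0 (shut) to 1.0 (fully open); "grasp_force": force on a finger pad.
Only numpy, scipy, OpenCV 4.12 (cv2) and the standard library are available. Lean on these libraries where they do the work, as an engineer would, in place of code of your own. Each camera call takes 0.05 s, during which the arm holds its last target. There are 200 camera calls.

## Working session

There is one attempt and no reset: what is moved stays moved. The work goes in short steps, Python scripts to look and compute and a shell command to move; the robot and the scene stay as the last step left them, time stands still between calls to the robot, and variables do not carry over. Pictures are saved under pics/ and viewed, at most 14 in all, crops included, and the job is handed in when it is done.

```bash
mkdir -p pics; cat > h.py <<'E'
import numpy as np, cv2
from bench import robot
def cap(n,save=None):
    s=robot.read_state(); c=robot.capture(n)
    if 'mount' in c:
        T=np.eye(4);T[:3,:3]=s['eef_rot'];T[:3,3]=s['ee_pos'];c['c2w']=T@np.array(c['mount'])
    else: c['c2w']=np.linalg.inv(np.array(c['world_to_cam']))
    if save: cv2.imwrite('pics/'+save,c['image'][:,:,::-1])
    return c
def ray(c,u,v,z):
    d=np.array([(u-c['cx'])/c['fx'],-(v-c['cy'])/c['fy'],-1.])
    M=c['c2w'];d=M[:3,:3]@d;o=M[:3,3]
    return o+d*(z-o[2])/d[2]
def proj(c,p):
    q=np.linalg.inv(c['c2w'])@np.append(p,1); return c['cx']+c['fx']*q[0]/-q[2], c['cy']-c['fy']*q[1]/-q[2]
E
python3 - <<'E'
from h import *
s=robot.read_state();print(s)
for n in('top','side','wrist'):
    c=cap(n,n+'0.png');print(n,{k:c[k] for k in c if k not in('image',)})
a=cv2.imread('pics/top0.png');cv2.imwrite('pics/top0b.png',cv2.resize(a,(800,600),interpolation=cv2.INTER_CUBIC))
E
```

```text
{'time': 0.0, 'joints': array([ 1.21652075,  0.59212182,  0.04829067,  1.60984036, -0.03328849,
        0.94266439, -0.0337208 ]), 'qvel': array([ 1.51430671e-04, -4.04635741e-04, -3.46545986e-05,  5.77595993e-04,
       -1.09960676e-03, -5.80253750e-04,  7.53890185e-04]), 'joint_efforts': array([-2.59137532e-04, -5.48697925e+01,  1.54647343e+00, -1.98126644e+01,
        9.38997196e-03,  8.68649804e-03,  5.53514056e-06]), 'ee_pos': array([ 186.69544568, -699.60439841,  190.53208255]), 'eef_rot': array([[ 9.66171263e-01,  2.57900367e-01, -7.00416548e-04],
       [ 2.57901284e-01, -9.66168954e-01,  2.11668567e-03],
       [-1.30826712e-04, -2.22571920e-03, -9.99997515e-01]]), 'force': array([0.64639636, 0.16075808, 0.31902529]), 'torque': array([-0.02672064, -0.02111205,  0.00317565]), 'grasp_force': 0.0, 'opening': 1.001533581182617}
top {'fx': 475.4050496921991, 'fy': 475.4050496921991, 'cx': 254.8432630219326, 'cy': 188.20199261909355, 'world_to_cam': array([[ 1.93192982e-02, -9.99512059e-01,  2.45440088e-02,
         7.59657604e+01],
       [ 9.94632074e-01,  2.17093492e-02,  1.011
[... 1481 characters left out ...]
 'mount': array([[-5.65620789e-04,  9.51450368e-01,  3.07801684e-01,
         7.95287535e+01],
       [ 9.99999838e-01,  5.20594632e-04,  2.28396228e-04,
        -5.13114643e-01],
       [ 5.70677710e-05,  3.07801763e-01, -9.51450509e-01,
        -1.82998213e+02],
       [ 0.00000000e+00,  0.00000000e+00,  0.00000000e+00,
         1.00000000e+00]]), 'c2w': array([[ 2.57356284e-01,  9.19209700e-01,  2.98028975e-01,
         2.63562756e+02],
       [-9.66314464e-01,  2.45456127e-01,  7.73798832e-02,
        -6.79043847e+02],
       [-2.02469849e-03, -3.07903908e-01,  9.51415306e-01,
         3.73669345e+02],
       [ 0.00000000e+00,  0.00000000e+00,  0.00000000e+00,
         1.00000000e+00]])}
```

View pics/top0b.png

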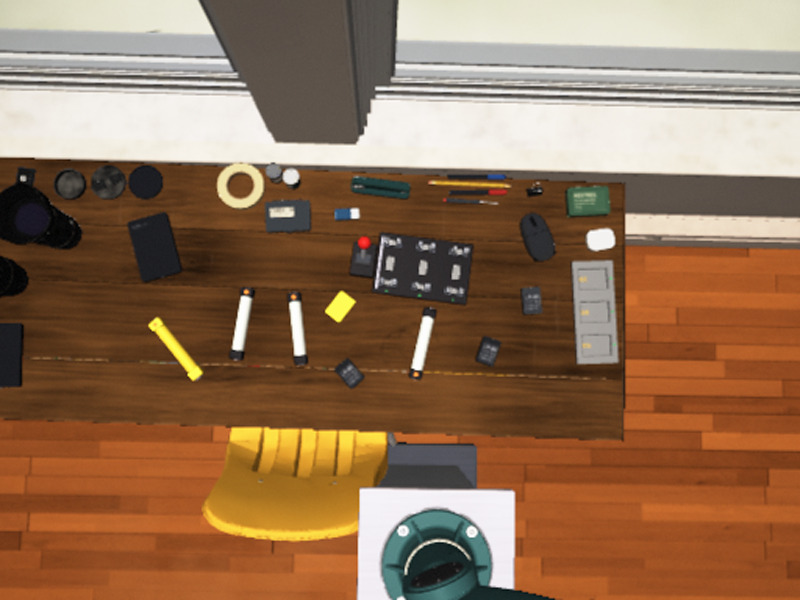

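View pics/side0.png

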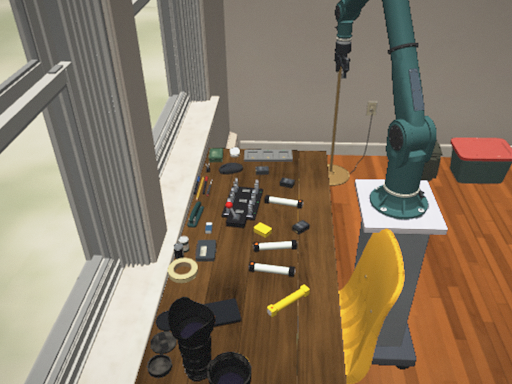

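```bash
cat > m0.py <<'E'
from h import *
c=cap('top');im=c['image'];hsv=cv2.cvtColor(im,cv2.COLOR_RGB2HSV)
def blobs(mask,lo,hi,z,tag,roi=(0,115,400,280)):
    m=np.zeros_like(mask);x0,y0,x1,y1=roi;m[y0:y1,x0:x1]=mask[y0:y1,x0:x1]
    for k in cv2.findContours(m,cv2.RETR_EXTERNAL,cv2.CHAIN_APPROX_NONE)[0]:
        a=cv2.contourArea(k)
        if lo<a<hi:
            b=cv2.boxPoints(cv2.minAreaRect(k)); ctr=b.mean(0)
            P=np.array([ray(c,*q,z) for q in b]);e1=P[1]-P[0];e2=P[2]-P[1]
            L=e1 if np.linalg.norm(e1)>np.linalg.norm(e2) else e2
            print(tag,ctr.round(1),ray(c,*ctr,z)[:2].round(1),'size',sorted([round(float(np.linalg.norm(e))) for e in(e1,e2)]),'ang',round(float(np.degrees(np.arctan2(L[1],L[0])))%180,1))
white=((hsv[...,1]<60)&(hsv[...,2]>170)).astype(np.uint8)
blobs(white,50,900,13.5,'white')
dark=((hsv[...,2]<75)&(hsv[...,1]<90)).astype(np.uint8)
blobs(dark,60,6000,20,'dark')
red=((hsv[...,1]>180)&((hsv[...,0]<4)|(hsv[...,0]>176))&(hsv[...,2]>150)).astype(np.uint8)
blobs(red,15,300,70,'red')
grey=((hsv[...,1]<40)&(hsv[...,2]>90)&(hsv[...,2]<170)).astype(np.uint8)
blobs(grey,300,6000,12,'grey')
E
python3 m0.py
python3 -c "
import cv2
a=cv2.imread('pics/top0.png')[135:255,130:400];cv2.imwrite('pics/crop1.png',cv2.resize(a,None,fx=2.95,fy=2.95,interpolation=cv2.INTER_CUBIC))"
```

```text
white [269.8 219.2] [450.   36.4] size [23, 113] ang 168.0
white [189.7 209.9] [474.7 297. ] size [22, 112] ang 8.2
white [154.  206.3] [484.2 412.4] size [22, 112] ang 172.9
white [384.3 152.6] [ 678.1 -340. ] size [45, 59] ang 100.9
white [180.  135.5] [719.2 336.8] size [17, 46] ang 91.4
dark [223.3 238.3] [385.5 185.6] size [36, 52] ang 46.4
dark [312.  224.5] [ 435.3 -100.3] size [38, 54] ang 162.0
dark [  7. 227.] [407.9 874.7] size [44, 127] ang 4.0
dark [340. 192.] [ 543.1 -191.3] size [39, 53] ang 180.0
dark [  8.5 176.5] [570.  881.6] size [54, 81] ang 4.2
dark [262.4 170.2] [609.   63.7] size [127, 249] ang 83.7
dark [343.6 151.3] [ 678.1 -203.1] size [58, 102] ang 18.3
dark [ 98.4 157.9] [637.3 597.5] size [84, 132] ang 17.7
dark [184. 138.] [709.8 322.6] size [67, 92] ang 91.4
dark [ 81.  120.5] [759.7 660.4] size [37, 143] ang 91.5
dark [ 44.  120.5] [756.7 780.2] size [37, 65] ang 91.5
dark [ 26.  136.1] [703.4 834.8] size [135, 176] ang 85.2
red [232.8 154.8] [649.3 160.3] size [20, 23] ang 136.8
grey [380.  199.5] [ 521.8 -324.9] size [87, 215] ang 2.6
```

View pics/crop1.png

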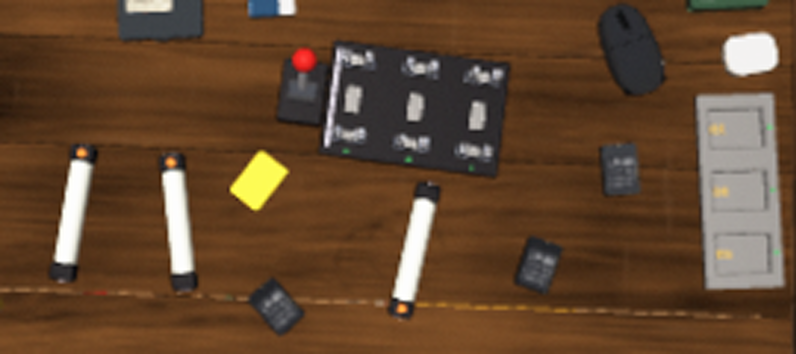

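```bash
cat > go.py <<'E'
# usage: go.py x y z yawdeg : prints turn and shift (final tool axes) needed
import sys; from h import *
x,y,z,w=map(float,sys.argv[1:5]);s=robot.read_state();R=s['eef_rot'];p=s['ee_pos']
a=np.radians(w);Rt=np.array([[np.cos(a),np.sin(a),0],[np.sin(a),-np.cos(a),0],[0,0,-1]])
rv=cv2.Rodrigues(R.T@Rt)[0].ravel()
print('t',round(s['time'],1),'at',p.round(1),'yaw',round(float(np.degrees(np.arctan2(R[1,0],R[0,0]))),1),'turn',rv.round(3),'shift',(Rt.T@(np.array([x,y,z])-p)).round(1),'open',round(s['opening'],3),'grip',round(float(s['grasp_force']),1),'F',s['force'].round(1))
E
python3 go.py 650 70 250 -7
python3 -m pendant '[[0,0,0,0,0,0.13,0],[0,0,0,0,0,0.13,0],[0,0,0,0,0,0.12,0],[20,-35,0,0,0,0,0],[20,-35,0,0,0,0,0],[20,-35,0,0,0,0,0],[20,-35,0,0,0,0,0],[20,-35,0,0,0,0,0]]'
python3 go.py 650 70 250 -7
```

```text
t 0.2 at [ 186.8 -699.9  190.9] yaw 15.0 turn [-0.001  0.     0.383] shift [ 365.9 -820.6  -59.1] open 1.0 grip 0.0 F [-0.3  0.4 -0.5]
time: 1.0
ee_pos: [307.8, -537.1, 191.6]
eef_rot: [[0.993, -0.119, 0.0], [-0.119, -0.993, 0.0], [-0.0, -0.0, -1.0]]
force: [0.5, -0.6, 0.9]
opening: 0.998
grasp_force: 0.0
t 1.0 at [ 307.8 -537.1  191.6] yaw -6.8 turn [-0.     0.     0.003] shift [ 265.6 -644.3  -58.4] open 0.998 grip 0.0 F [ 0.5 -0.6  0.9]
```

```bash
python3 -m pendant '[[16,-40,-4,0,0,0,0],[16,-40,-4,0,0,0,0],[16,-40,-4,0,0,0,0],[16,-40,-4,0,0,0,0],[16,-40,-4,0,0,0,0],[16,-40,-4,0,0,0,0],[16,-40,-4,0,0,0,0],[16,-40,-4,0,0,0,0]]' >/dev/null
python3 -m pendant '[[16,-40,-4,0,0,0,0],[16,-40,-4,0,0,0,0],[16,-40,-4,0,0,0,0],[16,-40,-4,0,0,0,0],[16,-40,-4,0,0,0,0],[16,-40,-4,0,0,0,0],[16,-40,-4,0,0,0,0],[16,-40,-4,0,0,0,0]]'>/dev/null
python3 -m pendant '[[0,0,0,0,0,0,1],[0,0,0,0,0,0,1],[0,0,0,0,0,0,1],[0,0,0,0,0,0,1],[0,0,0,0,0,0,1],[0,0,0,0,0,0,1],[0,0,0,0,0,0,1],[0,0,0,0,0,0,1]]' 60 >/dev/null
python3 go.py 650 70 250 -7
python3 - <<'E'
from h import *
c=cap('wrist','w1.png');np.savez('w1.npz',**{k:c[k] for k in('c2w','fx','fy','cx','cy')})
cv2.imwrite('pics/w1b.png',cv2.resize(c['image'][:,:,::-1],(800,600),interpolation=cv2.INTER_CUBIC))
E
```

```text
t 3.4 at [637.2  66.2 255.7] yaw -6.8 turn [-0.     0.     0.003] shift [12.2 -5.3  5.7] open 0.0 grip 0.0 F [-1.  -0.4  0.1]
```

View pics/w1b.png

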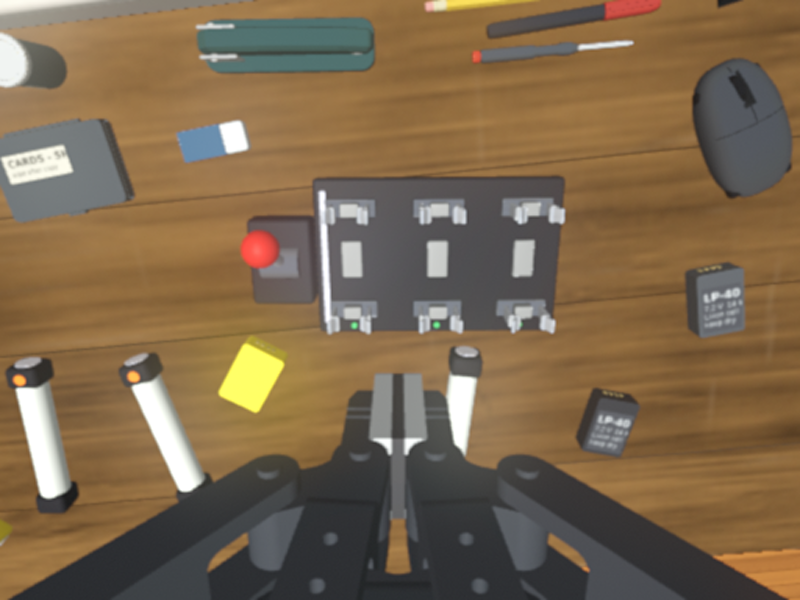

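```bash
python3 - <<'E'
from h import *
c=dict(np.load('w1.npz'));k=.64
f=lambda u,v,z:ray(c,u*k,v*k,z)[:2]
P=np.array([f(u,v,12) for u,v in((314,179),(563,177),(556,331),(321,332))]);print(P.round(1))
print('sides',[np.linalg.norm(P[i]-P[i-1]).round(1) for i in range(4)],'center',P.mean(0).round(1))
ey=(P[0]-P[1]+P[3]-P[2]);print('yaw',np.degrees(np.arctan2(-ey[0],ey[1])))
ex=(P[0]-P[3]+P[1]-P[2]);print('yaw',np.degrees(np.arctan2(ex[1],ex[0])))
for u in(352,437,523):print('pad',f(u,259,12).round(1))
for z in(70,79):print('ball',f(260,250,z).round(1))
# two-view ball: top ray
t=cap('top');
for z in(70,79,85):print('ball top',ray(t,232.8,154.8,z).round(1))
# self check: where tip proj
s=robot.read_state();print('tip px',np.array(proj(c,s['ee_pos']))/k)
E
```

```text
[[682.7 127.5]
 [660.8 -66.7]
 [531.2 -57.6]
 [554.4 143.2]]
sides [np.float64(129.2), np.float64(195.5), np.float64(129.9), np.float64(202.1)] center [607.3  36.6]
yaw -6.518013163639164
yaw -5.503985804801207
pad [615.1 107.3]
pad [606.8  37.8]
pad [598.3 -32.4]
ball [643.1 164.2]
ball [644.9 161.6]
ball top [649.2 160.1  70. ]
ball top [647.6 159.9  79. ]
ball top [646.6 159.8  85. ]
tip px [398.89155302 347.08692226]
```

```bash
python3 go.py 697 155 55 -6.5
python3 -m pendant '[[30,-45,0,0,0,0,1],[20,-40,0,0,0,0,1],[0,-10,40,0,0,0,1],[0,0,40,0,0,0,1],[0,0,40,0,0,0,1],[0,0,40,0,0,0,1],[0,0,30,0,0,0,1],[0,0,10,0,0,0,1]]' 
python3 go.py 697 155 55 -6.5
```

```text
t 3.5 at [637.3  66.4 255.7] yaw -6.8 turn [-0.     0.    -0.006] shift [ 49.3 -94.8 200.7] open 0.001 grip 0.0 F [-0.9  1.3 -0.6]
time: 4.3
ee_pos: [692.6, 151.1, 51.6]
eef_rot: [[0.993, -0.119, -0.007], [-0.119, -0.993, -0.002], [-0.007, 0.003, -1.0]]
force: [-0.1, 0.5, -0.9]
opening: -0.003
grasp_force: 0.0
t 4.3 at [692.6 151.1  51.6] yaw -6.8 turn [ 0.003  0.007 -0.005] shift [ 4.  -4.4 -3.4] open -0.003 grip 0.0 F [-0.1  0.5 -0.9]
```

```bash
python3 -m pendant '[[-9,-1,0,0,0,0,1],[-9,-1,0,0,0,0,1],[-9,-1,0,0,0,0,1],[-9,-1,0,0,0,0,1],[-9,0,0,0,0,0,1],[-9,0,0,0,0,0,1],[-9,0,0,0,0,0,1],[-9,0,0,0,0,0,1]]' 
python3 - <<'E'
from h import *
c=cap('top');hsv=cv2.cvtColor(c['image'],cv2.COLOR_RGB2HSV)
E
python3 -m pendant '[[-3,0,0,0,0,0,1],[-3,0,0,0,0,0,1],[-3,0,0,0,0,0,1],[-2,0,0,0,0,0,1],[0,0,0,0,0,0,1],[0,0,0,0,0,0,1],[0,0,0,0,0,0,1],[0,0,0,0,0,0,1]]' |head -4
```

```text
time: 5.1
ee_pos: [623.8, 164.2, 55.8]
eef_rot: [[0.993, -0.119, -0.0], [-0.119, -0.993, -0.0], [-0.0, 0.0, -1.0]]
force: [0.1, -0.1, 0.2]
opening: 0.003
grasp_force: 0.0
time: 5.95
ee_pos: [613.9, 165.5, 55.7]
eef_rot: [[0.993, -0.119, 0.0], [-0.119, -0.993, -0.0], [0.0, -0.0, -1.0]]
force: [-0.5, 0.9, 0.7]
```

```bash
cat > ball.py <<'E'
from h import *
for n in('wrist','top','side'):
    c=cap(n);hsv=cv2.cvtColor(c['image'],cv2.COLOR_RGB2HSV)
    m=((hsv[...,1]>180)&((hsv[...,0]<4)|(hsv[...,0]>176))&(hsv[...,2]>120)).astype(np.uint8)
    for k in cv2.findContours(m,cv2.RETR_EXTERNAL,cv2.CHAIN_APPROX_NONE)[0]:
        (u,v),r=cv2.minEnclosingCircle(k); q=ray(c,u,v,79)
        if cv2.contourArea(k)>12 and abs(q[0]-615)<80 and abs(q[1]-165)<60: print(n,round(u),round(v),round(r,1),q.round(1))
E
python3 ball.py
python3 -m pendant '[[-4,0,0,0,0,0,1],[-4,0,0,0,0,0,1],[-4,0,0,0,0,0,1],[-2,0,0,0,0,0,1],[0,0,0,0,0,0,1],[0,0,0,0,0,0,1],[0,0,0,0,0,0,1],[0,0,0,0,0,0,1]]' |head -4
python3 ball.py
```

```text
wrist 258 181 25.9 [645.6 160.8  79. ]
side 229 204 3.3 [644.6 151.2  79. ]
time: 6.9
ee_pos: [600.0, 167.2, 55.7]
eef_rot: [[0.993, -0.119, 0.0], [-0.119, -0.993, 0.0], [0.0, -0.0, -1.0]]
force: [-1.1, -0.6, -0.0]
wrist 258 152 26.8 [646.  160.7  79. ]
side 229 204 3.3 [644.6 151.2  79. ]
```

```bash
python3 - <<'E'
from h import *
c=cap('wrist','w2.png');d=cap('side');a=d['image'][170:240,190:290,::-1]
b=cv2.resize(a,(512,358),interpolation=cv2.INTER_CUBIC)
cv2.imwrite('pics/w2b.png',cv2.resize(np.vstack([c['image'][:,:,::-1],b]),None,fx=.8,fy=.8))
E
```

```text
(no output)
```

View pics/w2b.png

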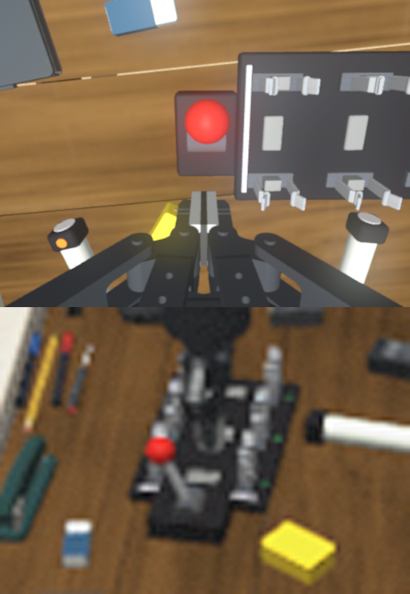

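```bash
python3 - <<'E'
from h import *
s=robot.read_state();p=s['ee_pos'];print(p)
for n in('side','top'):
    c=cap(n);
    for dz in(0,20,40,60,100):print(n,dz,np.round(proj(c,p+[0,0,dz]),1))
    print('ball',np.round(proj(c,[646,161,79]),1))
c=cap('side');a=c['image'][120:230,170:300,::-1];cv2.imwrite('pics/s3.png',cv2.resize(a,None,fx=5,fy=5,interpolation=cv2.INTER_CUBIC))
E
```

```text
[599.80095767 167.13980575  55.64820868]
side 0 [240.8 212.1]
side 20 [240.6 207.7]
side 40 [240.4 203.2]
side 60 [240.3 198.7]
side 100 [239.9 189.5]
ball [228.  205.6]
top 0 [230.3 170.8]
top 20 [230.2 169.9]
top 40 [230. 169.]
top 60 [229.8 168.1]
top 100 [229.4 166.2]
ball [232.4 155.3]
```

View pics/s3.png

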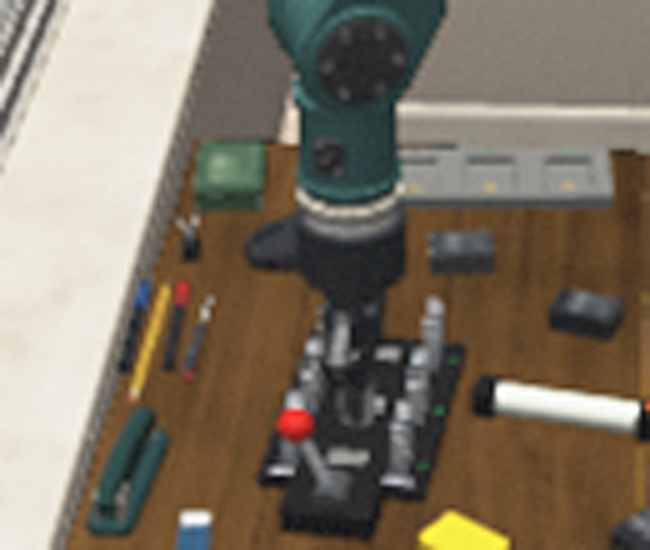

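```bash
python3 -m pendant '[[0,-25,0,0,0,0,1],[0,-25,0,0,0,0,1],[0,-5,0,0,0,0,1],[0,0,15,0,0,0,1],[0,0,15,0,0,0,1],[0,0,10,0,0,0,1],[0,0,0,0,0,0,1],[0,0,0,0,0,0,1]]' |head -4
python3 - <<'E'
from h import *
c=cap('side');a=c['image'][130:240,170:300,::-1];cv2.imwrite('pics/s4.png',cv2.resize(a,None,fx=5,fy=5,interpolation=cv2.INTER_CUBIC))
s=robot.read_state();p=s['ee_pos'];print((np.array(proj(c,p))-[170,130])*5)
E
```

```text
time: 8.1
ee_pos: [605.9, 220.5, 14.9]
eef_rot: [[0.993, -0.12, -0.001], [-0.12, -0.993, -0.001], [-0.001, 0.001, -1.0]]
force: [-0.4, 1.2, 0.4]
[340.10477991 500.11215617]
```

View pics/s4.png

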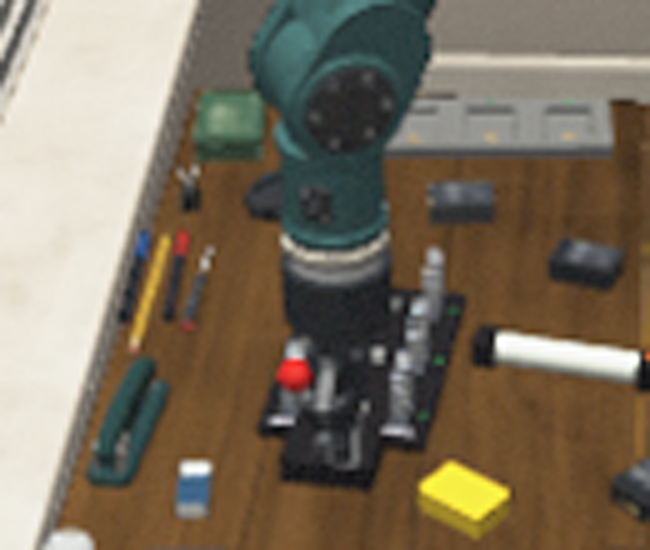

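```bash
python3 -m pendant '[[0,0,5,0,0,0,1],[0,0,5,0,0,0,1],[0,0,5,0,0,0,1],[0,0,5,0,0,0,1],[0,0,0,0,0,0,1],[0,0,0,0,0,0,1],[0,0,0,0,0,0,1],[0,0,0,0,0,0,1]]' |egrep "pos|^force"
python3 -m pendant '[[0,0,3,0,0,0,1],[0,0,3,0,0,0,1],[0,0,0,0,0,0,1],[0,0,0,0,0,0,1],[0,0,0,0,0,0,1],[0,0,0,0,0,0,1],[0,0,0,0,0,0,1],[0,0,0,0,0,0,1]]' |egrep "pos|^force"
python3 -m pendant '[[0,0,3,0,0,0,1],[0,0,3,0,0,0,1],[0,0,0,0,0,0,1],[0,0,0,0,0,0,1],[0,0,0,0,0,0,1],[0,0,0,0,0,0,1],[0,0,0,0,0,0,1],[0,0,0,0,0,0,1]]' |egrep "pos|^force"
```

```text
ee_pos: [606.5, 221.9, -4.1]
force: [0.0, 0.6, 0.4]
ee_pos: [606.3, 221.8, -10.2]
force: [0.7, -0.0, -0.4]
ee_pos: [606.3, 221.8, -16.2]
force: [0.1, 0.1, -0.3]
```

Confirmed: the reported TCP lies below the real tips. Find contact.

```bash
for i in 1 2; do :; done
python3 -m pendant '[[0,0,2,0,0,0,1],[0,0,2,0,0,0,1],[0,0,2,0,0,0,1],[0,0,0,0,0,0,1],[0,0,0,0,0,0,1],[0,0,0,0,0,0,1],[0,0,0,0,0,0,1],[0,0,0,0,0,0,1]]' |egrep "pos|^force"
python3 -m pendant '[[0,0,2,0,0,0,1],[0,0,2,0,0,0,1],[0,0,0,0,0,0,1],[0,0,0,0,0,0,1],[0,0,0,0,0,0,1],[0,0,0,0,0,0,1],[0,0,0,0,0,0,1],[0,0,0,0,0,0,1]]' |egrep "pos|^force"
python3 -m pendant '[[0,0,2,0,0,0,1],[0,0,2,0,0,0,1],[0,0,0,0,0,0,1],[0,0,0,0,0,0,1],[0,0,0,0,0,0,1],[0,0,0,0,0,0,1],[0,0,0,0,0,0,1],[0,0,0,0,0,0,1]]' |egrep "pos|^force"
```

```text
ee_pos: [606.4, 221.8, -22.2]
force: [-0.2, 0.2, 0.7]
ee_pos: [606.3, 221.8, -26.3]
force: [0.1, -0.7, -0.4]
ee_pos: [606.3, 221.8, -30.3]
force: [0.8, 0.5, 0.5]
```

```bash

python3 -m pendant '[[0,0,2,0,0,0,1],[0,0,1,0,0,0,1],[0,0,0,0,0,0,1],[0,0,0,0,0,0,1],[0,0,0,0,0,0,1],[0,0,0,0,0,0,1],[0,0,0,0,0,0,1],[0,0,0,0,0,0,1]]' |egrep "pos|^force"
python3 -m pendant '[[0,0,2,0,0,0,1],[0,0,1,0,0,0,1],[0,0,0,0,0,0,1],[0,0,0,0,0,0,1],[0,0,0,0,0,0,1],[0,0,0,0,0,0,1],[0,0,0,0,0,0,1],[0,0,0,0,0,0,1]]' |egrep "pos|^force"
```

```text
ee_pos: [606.3, 221.8, -33.3]
force: [0.2, 0.2, 0.1]
ee_pos: [606.3, 221.8, -36.3]
force: [0.0, 0.2, -0.4]
```

```bash
python3 - <<'E'
from h import *
c=cap('wrist','w5.png');d=cap('side');cv2.imwrite('pics/w5b.png',np.hstack([cv2.resize(c['image'][150:384,150:370,::-1],(376,400)),cv2.resize(d['image'][150:240,190:280,::-1],(400,400),interpolation=cv2.INTER_CUBIC)]))
E
```

```text
(no output)
```

View pics/w5b.png

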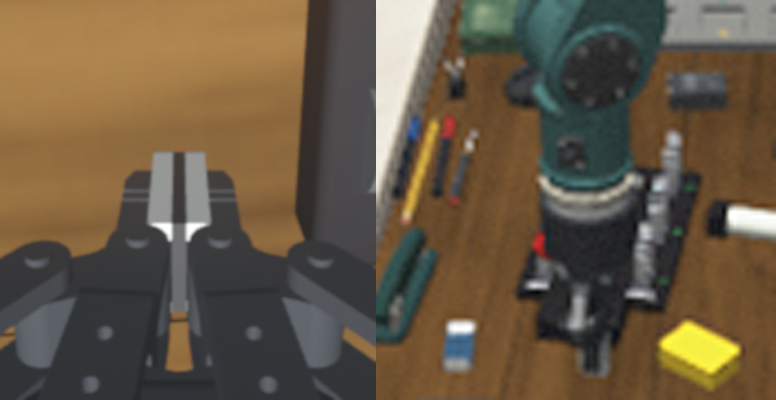

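```bash

python3 -m pendant '[[0,0,1,0,0,0,1],[0,0,1,0,0,0,1],[0,0,1,0,0,0,1],[0,0,0,0,0,0,1],[0,0,0,0,0,0,1],[0,0,0,0,0,0,1],[0,0,0,0,0,0,1],[0,0,0,0,0,0,1]]' |egrep "pos|^force"
python3 -m pendant '[[0,0,1,0,0,0,1],[0,0,1,0,0,0,1],[0,0,1,0,0,0,1],[0,0,0,0,0,0,1],[0,0,0,0,0,0,1],[0,0,0,0,0,0,1],[0,0,0,0,0,0,1],[0,0,0,0,0,0,1]]' |egrep "pos|^force"
```

```text
ee_pos: [606.2, 221.8, -39.3]
force: [-0.7, 0.1, -0.1]
ee_pos: [606.4, 221.8, -39.5]
force: [-5.2, -1.6, 18.4]
```

```bash
sed -i 's/np.array(\[x,y,z\])-p/np.array([x,y,z-39.5])-p/; s/.at.,p.round(1)/"tip",(p+[0,0,39.5]).round(1)/' go.py
python3 -m pendant '[[0,0,-40,0,0,0,1],[0,0,-45,0,0,0,1],[0,0,-45,0,0,0,1],[30,20,0,0,0,0,1],[30,20,0,0,0,0,1],[30,15,0,0,0,0,1],[0,0,0,0,0,0,1],[0,0,0,0,0,0,1]]' >/dev/null
python3 go.py 697 155 62 -6.5
```

```text
t 17.1 tip [689.3 155.4 126.9] yaw -6.9 turn [ 0.     0.    -0.008] shift [ 7.7 -0.4 64.9] open 0.004 grip 0.0 F [-1.1  0.   1. ]
```

```bash

python3 -m pendant '[[8,0,25,0,0,0,1],[0,0,25,0,0,0,1],[0,0,14,0,0,0,1],[-10,0,0,0,0,0,1],[-10,0,0,0,0,0,1],[-10,0,0,0,0,0,1],[-10,0,0,0,0,0,1],[0,0,0,0,0,0,1]]' |egrep "pos|^force"
python3 -m pendant '[[-7,0,0,0,0,0,1],[-7,0,0,0,0,0,1],[-7,0,0,0,0,0,1],[-7,0,0,0,0,0,1],[-7,0,0,0,0,0,1],[0,0,0,0,0,0,1],[0,0,0,0,0,0,1],[0,0,0,0,0,0,1]]' |egrep "pos|^force"
python3 ball.py
```

```text
ee_pos: [656.0, 161.0, 24.9]
force: [0.2, 0.4, -0.4]
ee_pos: [622.4, 164.5, 23.5]
force: [0.2, -0.1, -0.1]
wrist 255 352 11.7 [581.4 169.8  79. ]
side 242 206 2.9 [593.6 158.2  79. ]
```

```bash

python3 -m pendant '[[-4,0,0,0,0,0,1],[-4,0,0,0,0,0,1],[-3,0,0,0,0,0,1],[-2,0,0,0,0,0,1],[0,0,0,0,0,0,1],[0,0,0,0,0,0,1],[0,0,0,0,0,0,1],[0,0,0,0,0,0,1]]' |egrep "pos|^force"
python3 -m pendant '[[-2,0,0,0,0,0,1],[-2,0,0,0,0,0,1],[-2,0,0,0,0,0,1],[0,0,0,0,0,0,1],[0,0,0,0,0,0,1],[0,0,0,0,0,0,1],[0,0,0,0,0,0,1],[0,0,0,0,0,0,1]]' |egrep "pos|^force"
python3 ball.py
```

```text
ee_pos: [615.1, 165.7, 24.5]
force: [8.4, -0.7, -5.5]
ee_pos: [615.5, 166.1, 25.1]
force: [17.1, -2.0, -10.3]
wrist 254 342 8.7 [578.6 171.   79. ]
side 244 206 3.2 [588.4 163.4  79. ]
```

```bash

python3 -m pendant '[[3,0,0,0,0,0,1],[0,0,-45,0,0,0,1],[0,0,-45,0,0,0,1],[0,0,-45,0,0,0,1],[-40,0,-45,0,0,0,1],[-40,0,-45,0,0,0,1],[-40,8,0,0,0,0,1],[-40,8,0,0,0,0,1]]' |egrep "pos|^force"
python3 -m pendant '[[0,0,0,0,0,0,1],[0,0,0,0,0,0,1],[0,0,0,0,0,0,1],[0,0,0,0,0,0,1],[0,0,0,0,0,0,1],[0,0,0,0,0,0,1],[0,0,0,0,0,0,1],[0,0,0,0,0,0,1]]' >/dev/null
cat > view.py <<'E'
import sys;from h import *
n=sys.argv[1]
c=cap('wrist',n+'.png');np.savez(n+'.npz',**{k:c[k] for k in('c2w','fx','fy','cx','cy','image')})
cv2.imwrite('pics/'+n+'b.png',cv2.resize(c['image'][:,:,::-1],(800,600),interpolation=cv2.INTER_CUBIC))
E
python3 view.py w6; python3 go.py 440 120 300 -6.5;python3 ball.py
```

```text
ee_pos: [458.1, 168.4, 234.8]
force: [-0.2, 0.4, -0.7]
t 22.2 tip [459.5 167.8 272.8] yaw -6.8 turn [ 0.     0.    -0.006] shift [-13.9  49.7 -27.2] open -0.003 grip 0.0 F [-0.8  0.4 -0.1]
wrist 238 18 14.8 [591.9 167.3  79. ]
top 230 173 4.0 [590.3 166.1  79. ]
side 244 206 3.3 [588.8 162.2  79. ]
```

View pics/w6b.png

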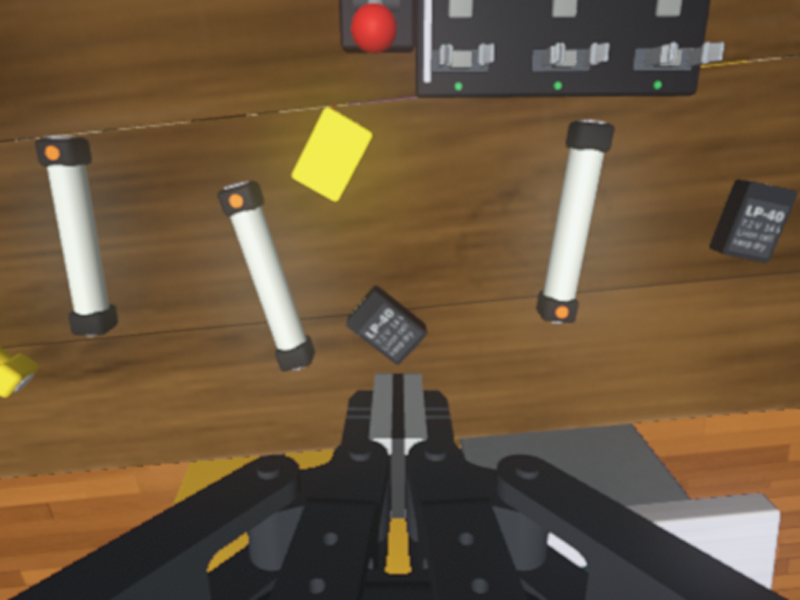

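```bash
cat > m1.py <<'E'
import sys;from h import *
c=dict(np.load(sys.argv[1]+'.npz'));hsv=cv2.cvtColor(c['image'],cv2.COLOR_RGB2HSV)
def box(mask,lo,hi,z,tag):
    for k in cv2.findContours(mask,cv2.RETR_EXTERNAL,cv2.CHAIN_APPROX_NONE)[0]:
        if lo<cv2.contourArea(k)<hi:
            b=cv2.boxPoints(cv2.minAreaRect(k));P=np.array([ray(c,*q,z) for q in b]);e=[P[1]-P[0],P[2]-P[1]];L=max(e,key=np.linalg.norm)
            x,y,w,h=cv2.boundingRect(k)
            if v_ok(x,y,w,h): print(tag,b.mean(0).round(),P.mean(0)[:2].round(1),'size',sorted(round(float(np.linalg.norm(q))) for q in e),'yaw',round((float(np.degrees(np.arctan2(L[1],L[0])))+90)%180-90,1))
v_ok=lambda x,y,w,h: x>1 and y>1 and x+w<511 and y+h<383
m=((hsv[...,1]<70)&(hsv[...,2]>120)).astype(np.uint8);box(m,800,8000,17,'white')
m=cv2.morphologyEx(((hsv[...,2]<85)&(hsv[...,1]<110)).astype(np.uint8),cv2.MORPH_CLOSE,np.ones((7,7)));box(m,500,5000,16,'dark')
E
python3 m1.py w6; python3 m1.py w6; python3 - <<'E'
from h import *
c=dict(np.load('w1.npz'));print('block',ray(c,281*.64,217*.64,25),ray(c,281*.64,303*.64,25))
c=dict(np.load('w6.npz'))
for u in((428,94),(693,95)):print('dock corner',ray(c,u[0]*.64,u[1]*.64,12).round(1))
E
```

```text
white [460. 330.] [165.  -91.8] size [75, 164] yaw 52.3
white [172. 178.] [433.9 272.4] size [26, 116] yaw 8.4
white [ 49. 152.] [482.7 412.1] size [26, 117] yaw -6.7
white [366. 143.] [448.8  37.7] size [26, 116] yaw -13.1
dark [40. 96.] [548.5 402. ] size [19, 39] yaw 83.1
white [460. 330.] [165.  -91.8] size [75, 164] yaw 52.3
white [172. 178.] [433.9 272.4] size [26, 116] yaw 8.4
white [ 49. 152.] [482.7 412.1] size [26, 117] yaw -6.7
white [366. 143.] [448.8  37.7] size [26, 116] yaw -13.1
dark [40. 96.] [548.5 402. ] size [19, 39] yaw 83.1
block [658.09929406 155.73775805  25.        ] [588.50671861 168.91238481  25.        ]
dock corner [555.4 135.1  12. ]
dock corner [532.3 -51.7  12. ]
```

```bash
sed -i "s/q.round(1))/q.round(1),ray(c,u,v,86)[:2].round(1))/" ball.py; python3 ball.py; python3 go.py 449 37 100 -13
```

```text
wrist 238 18 14.8 [591.9 167.4  79. ] [590.7 167.2]
top 230 173 4.0 [590.3 166.1  79. ] [589.4 165.9]
side 244 206 3.3 [588.8 162.2  79. ] [587.9 171.5]
t 22.5 tip [459.4 167.9 273. ] yaw -6.8 turn [-0.    -0.     0.108] shift [ 19.3 129.9 173. ] open -0.001 grip 0.0 F [ 0.1  0.  -0.1]
```

```bash

python3 -m pendant '[[45,5,10,0,0,0,1],[45,5,10,0,0,0,1],[45,5,10,0,0,0,1],[45,5,10,0,0,0,1],[0,0,35,0,0,0,1],[0,0,35,0,0,0,1],[0,0,20,0,0,0,1],[0,0,0,0,0,0,1]]' |egrep "pos|^force"
python3 go.py 640 163 74 -6.5
```

```text
ee_pos: [632.8, 126.0, 99.8]
force: [-0.6, 0.0, -0.6]
t 23.3 tip [632.8 126.  139.3] yaw -6.8 turn [ 0.003  0.007 -0.006] shift [  2.9 -37.6  65.3] open 0.001 grip 0.0 F [-0.6  0.  -0.6]
```

```bash

python3 -m pendant '[[0,-36,0,0,0,0,1],[0,0,30,0,0,0,1],[0,0,33,0,0,0,1],[-8,0,0,0,0,0,1],[-8,0,0,0,0,0,1],[0,0,0,0,0,0,1],[0,0,0,0,0,0,1],[0,0,0,0,0,0,1]]' |egrep "pos|^force"
python3 -m pendant '[[-3,0,0,0,0,0,1],[-3,0,0,0,0,0,1],[-3,0,0,0,0,0,1],[-2,0,0,0,0,0,1],[0,0,0,0,0,0,1],[0,0,0,0,0,0,1],[0,0,0,0,0,0,1],[0,0,0,0,0,0,1]]' |egrep "pos|^force"
```

```text
ee_pos: [625.5, 164.4, 42.1]
force: [-0.4, 0.8, -0.2]
ee_pos: [614.0, 165.6, 40.6]
force: [2.3, 0.2, 0.5]
```

```bash

python3 -m pendant '[[-2,0,0,0,0,0,1],[-2,0,0,0,0,0,1],[-2,0,0,0,0,0,1],[0,0,0,0,0,0,1],[0,0,0,0,0,0,1],[0,0,0,0,0,0,1],[0,0,0,0,0,0,1],[0,0,0,0,0,0,1]]' |egrep "pos|^force"
python3 -m pendant '[[-2,0,0,0,0,0,1],[-2,0,0,0,0,0,1],[0,0,0,0,0,0,1],[0,0,0,0,0,0,1],[0,0,0,0,0,0,1],[0,0,0,0,0,0,1],[0,0,0,0,0,0,1],[0,0,0,0,0,0,1]]' |egrep "pos|^force"
python3 ball.py
```

```text
ee_pos: [613.4, 166.1, 41.9]
force: [9.5, -1.5, -2.1]
ee_pos: [613.1, 166.7, 42.8]
force: [12.7, -0.8, -1.4]
side 244 207 3.2 [588.1 164.6  79. ] [587.2 173.9]
```

```bash

python3 -m pendant '[[3,0,0,0,0,0,0.4],[0,0,-45,0,0,0,0.4],[0,0,-45,0,0,0,0.4],[0,0,-40,0,0,0.11,0.4],[-35,20,0,0,0,0,0.4],[-35,25,0,0,0,0,0.4],[-35,25,0,0,0,0,0.4],[-35,25,0,0,0,0,0.4]]' |egrep "pos|^force"
python3 go.py 449 37.5 100 -13
```

```text
ee_pos: [444.7, 105.1, 170.0]
force: [-0.4, -0.0, 0.3]
t 27.4 tip [444.7 105.1 209.5] yaw -13.1 turn [ 0.001  0.003 -0.002] shift [ 19.4  64.9 109.5] open 0.597 grip 0.0 F [-0.4 -0.   0.3]
```

```bash
python3 ball.py
```

```text
wrist 124 8 19.3 [590.2 168.4  79. ] [588.5 166.4]
top 230 173 4.0 [590.3 166.1  79. ] [589.4 165.9]
side 244 206 3.3 [588.7 162.5  79. ] [587.8 171.9]
```

Lever at its stop. Move over tube C (nearest the dock), with a check picture en route.

```bash

python3 -m pendant '[[10,32,20,0,0,0,0.4],[9,33,20,0,0,0,0.4],[0,0,20,0,0,0,0.4],[0,0,20,0,0,0,0.4],[0,0,20,0,0,0,0.4],[0,0,10,0,0,0,0.4],[0,0,0,0,0,0,0.4],[0,0,0,0,0,0,0.4]]' |egrep "pos|^force"
python3 go.py 449 37.5 100 -13; python3 view.py w7
```

```text
ee_pos: [452.5, 38.4, 60.6]
force: [0.5, -0.2, 0.8]
t 28.4 tip [452.5  38.4 100.1] yaw -13.1 turn [-0.    -0.    -0.002] shift [-3.3  1.7  0.1] open 0.602 grip 0.0 F [ 0.5 -0.2  0.8]
```

View pics/w7.png

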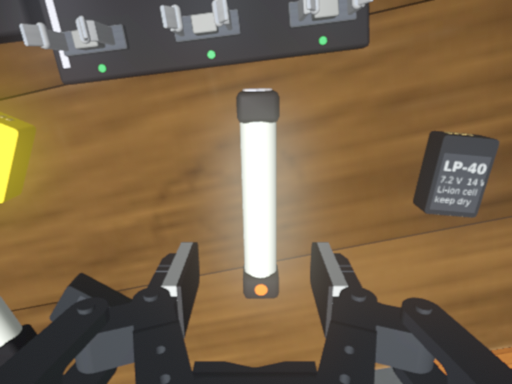

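```bash
python3 m1.py w7; python3 - <<'E'
from h import *
c=dict(np.load('w7.npz'));a=ray(c,258,98,27);b=ray(c,261,290,27);print(a,b)
s=robot.read_state()
for q in((237,108,13.5),(280,108,13.5),(241,200,13.5),(277,200,13.5),(259,88,27),(261,297,27)):print(q,(s['eef_rot'].T@(ray(c,*q)-s['ee_pos'])).round(1))
E
```

```text
white [261. 199.] [445.8  35.5] size [30, 118] yaw -9.1
[518.54649272  21.50798051  27.        ] [384.5371849   50.06060949  27.        ]
(237, 108, 13.5) [ 60.8 -12.1  47.5]
(280, 108, 13.5) [60.8 16.2 47.5]
(241, 200, 13.5) [ -3.5 -10.2  47.5]
(277, 200, 13.5) [-3.5 15.5 47.4]
(259, 88, 27) [73.8  2.2 34. ]
(261, 297, 27) [-75.2   4.2  33.9]
```

```bash

python3 -m pendant '[[-1,3,20,0,0,-0.013,0.4],[0,0,25,0,0,0,0.4],[0,0,25,0,0,0,0.4],[0,0,15,0,0,0,0.4],[0,0,8,0,0,0,0.4],[0,0,4,0,0,0,0.4],[0,0,0,0,0,0,0.4],[0,0,0,0,0,0,0.4]]' |egrep "pos|^force"
python3 -m pendant '[[0,0,0,0,0,0,0.8],[0,0,0,0,0,0,0.8],[0,0,0,0,0,0,0.9],[0,0,0,0,0,0,0.9],[0,0,0,0,0,0,1],[0,0,0,0,0,0,1],[0,0,0,0,0,0,1],[0,0,0,0,0,0,1]]' 80
python3 -m pendant '[[0,0,-10,0,0,0,1],[0,0,-25,0,0,0,1],[0,0,-35,0,0,0,1],[0,0,-35,0,0,0,1],[0,0,-25,0,0,0,1],[0,0,0,0,0,0,1],[0,0,0,0,0,0,1],[0,0,0,0,0,0,1]]'
python3 go.py 607 37 100 -6.5; python3 view.py w8
```

```text
ee_pos: [451.0, 35.5, -35.9]
force: [0.2, 0.4, -0.4]
time: 30.05
ee_pos: [450.9, 35.5, -35.7]
eef_rot: [[0.977, -0.214, 0.001], [-0.214, -0.977, 0.0], [0.001, -0.0, -1.0]]
force: [-0.0, -0.1, 7.6]
opening: 0.256
grasp_force: 57.8
time: 30.85
ee_pos: [449.3, 35.2, 92.7]
eef_rot: [[0.977, -0.214, -0.002], [-0.214, -0.977, -0.0], [-0.002, 0.001, -1.0]]
force: [0.5, -0.4, -0.6]
opening: 0.249
grasp_force: 80.3
t 30.9 tip [449.3  35.2 132.2] yaw -12.4 turn [ 0.001  0.002 -0.103] shift [156.4 -19.6  32.2] open 0.249 grip 80.3 F [ 0.5 -0.4 -0.6]
```

View pics/w8.png

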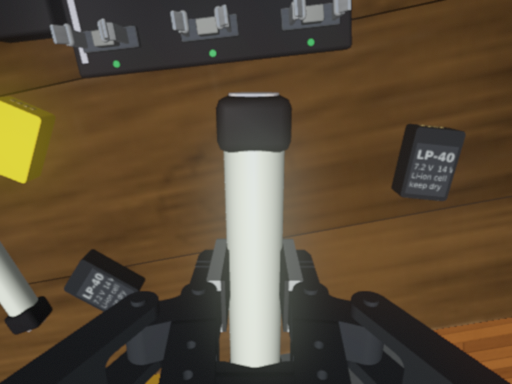

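```bash
python3 go.py 598.3 -32.4 100 -6.8
python3 -m pendant '[[35,10,0,0,0,-0.098,1],[35,10,0,0,0,0,1],[35,10,0,0,0,0,1],[30,10,0,0,0,0,1],[20,7,0,0,0,0,1],[0,0,10,0,0,0,1],[0,0,10,0,0,0,1],[0,0,0,0,0,0,1]]' |egrep "pos|^force|grasp"
python3 go.py 598.3 -32.4 74 -6.8
```

```text
t 30.9 tip [449.2  35.2 131.9] yaw -12.4 turn [ 0.001  0.003 -0.097] shift [156.   49.5  31.9] open 0.252 grip 80.3 F [-0.3 -0.1 -1.1]
ee_pos: [593.1, -31.9, 70.4]
force: [-0.7, 1.2, -1.7]
grasp_force: 80.3
t 31.7 tip [593.1 -31.9 109.9] yaw -6.7 turn [0.    0.008 0.002] shift [ 5.2 -0.1 35.9] open 0.25 grip 80.3 F [-0.7  1.2 -1.7]
```

```bash
python3 -m pendant '[[3,0,10,0,0,0.0,1],[0,0,10,0,0,0,1],[0,0,12,0,0,0,1],[0,0,8,0,0,0,1],[0,0,0,0,0,0,1],[0,0,0,0,0,0,1],[0,0,0,0,0,0,1],[0,0,0,0,0,0,1]]' |egrep "pos|^force|grasp"
python3 go.py 598.3 -32.4 66 -6.8; python3 view.py w9
```

```text
ee_pos: [600.8, -33.2, 34.0]
force: [0.6, -0.1, -0.9]
grasp_force: 80.3
t 32.5 tip [600.8 -33.2  73.5] yaw -6.8 turn [-0.    -0.001  0.   ] shift [-2.5 -0.5  7.5] open 0.247 grip 80.3 F [ 0.6 -0.1 -0.9]
```

View pics/w9.png

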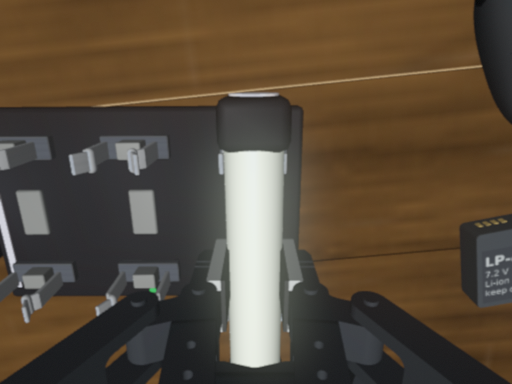

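```bash
python3 -m pendant '[[-2,0,8,0,0,0,1],[0,0,6,0,0,0,1],[0,0,5,0,0,0,1],[0,0,5,0,0,0,1],[0,0,5,0,0,0,1],[0,0,5,0,0,0,1],[0,0,4,0,0,0,1],[0,0,0,0,0,0,1]]' |egrep "pos|^force|grasp"
python3 -m pendant '[[0,0,3,0,0,0,1],[0,0,3,0,0,0,1],[0,0,0,0,0,0,1],[0,0,0,0,0,0,1],[0,0,0,0,0,0,1],[0,0,0,0,0,0,1],[0,0,0,0,0,0,1],[0,0,0,0,0,0,1]]' |egrep "pos|^force|grasp"
```

```text
ee_pos: [598.1, -32.5, -5.7]
force: [1.8, 0.8, -8.3]
grasp_force: 79.8
ee_pos: [597.5, -32.4, -9.2]
force: [-3.3, 1.3, 10.4]
grasp_force: 82.2
```

```bash
python3 -m pendant '[[0,0,2,0,0,0,1],[0,0,0,0,0,0,1],[0,0,-1,0,0,0,0.5],[0,0,-1,0,0,0,0.5],[0,0,0,0,0,0,0.5],[0,0,0,0,0,0,0.5],[0,0,0,0,0,0,0.5],[0,0,0,0,0,0,0.5]]' |egrep "pos|^force|opening"
python3 -m pendant '[[0,0,-10,0,0,0,0.5],[0,0,-20,0,0,0,0.5],[0,0,-40,0,0,0,0.5],[0,0,-40,0,0,0,0.5],[0,0,-40,0,0,0,0.5],[-40,-30,-40,0,0,0,0.5],[-40,-40,-20,0,0,0,0.5],[-40,-40,0,0,0,0,0.5]]' |egrep "pos|^force"
python3 view.py w10; python3 go.py 434 272 100 8; python3 m1.py w10; python3 m0.py | egrep 'white|dark'
```

```text
ee_pos: [598.0, -33.0, -10.9]
force: [0.2, 0.4, 0.5]
opening: 0.5
ee_pos: [511.7, 71.0, 190.9]
force: [0.4, 0.0, 0.6]
t 35.8 tip [503.   79.6 228.5] yaw -6.2 turn [-0.005  0.003 -0.249] shift [ -41.6 -200.1  128.5] open 0.501 grip 0.0 F [-4.9  4.  -1.1]
white [ 91. 242.] [433.8 271.4] size [30, 117] yaw 8.7
dark [414. 204.] [437.5 -98.8] size [46, 61] yaw -19.3
dark [487. 100.] [ 542.8 -169.9] size [12, 55] yaw 4.9
white [196.5 222.1] [435.8 273.6] size [22, 112] ang 8.1
white [154.  206.3] [484.2 412.4] size [22, 112] ang 172.9
white [292.7 173.2] [602.2 -36.6] size [28, 114] ang 172.6
white [384.2 152.7] [ 677.7 -339.7] size [45, 59] ang 100.9
white [180.  135.5] [719.2 336.8] size [17, 46] ang 91.4
dark [305.5 276.5] [268.8 -80.6] size [16, 112] ang 91.0
dark [223.1 238.5] [384.7 186.1] size [37, 54] ang 42.6
dark [312.  224.5] [ 435.3 -100.3] size [38, 54] ang 162.0
dark [  7. 227.] [407.9 874.7] size [44, 127] ang 4.0
dark [340. 192.] [ 543.1 -191.3] size [39, 53] ang 180.0
dark [  8.5 176. ] [571.6 881.7] size [54, 78] ang 4.2
dark [240.7 197.3] [518.8 132.6] size [71, 289] ang 14.5
dark [271.6 174.6] [595.3  33.2] size [162, 195] ang 88.9
dark [343.5 151.2] [ 678.6 -202.9] size [58, 103] ang 18.3
dark [ 98.5 157.8] [637.6 597. ] size [85, 132] ang 17.2
dark [184. 138.] [709.8 322.6] size [67, 92] ang 91.4
dark [ 92.5 120.5] [760.7 623.1] size [37, 68] ang 91.5
dark [ 69.5 120.5] [758.8 697.7] size [37, 68] ang 91.5
dark [ 44.5 120.5] [756.7 778.6] size [37, 61] ang 91.5
dark [ 26.  136.2] [703.3 834.8] size [135, 176] ang 85.0
```

View pics/w10.png

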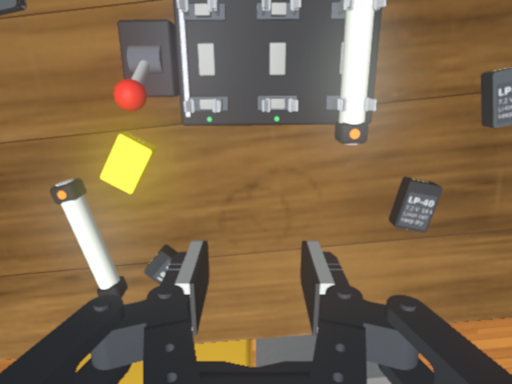

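```bash

python3 -m pendant '[[-10,-40,10,0,0,-0.125,0.4],[-10,-40,10,0,0,-0.125,0.4],[-10,-40,20,0,0,0,0.4],[-5,-40,30,0,0,0,0.4],[-5,-30,30,0,0,0,0.4],[0,0,20,0,0,0,0.4],[0,0,0,0,0,0,0.4],[0,0,0,0,0,0,0.4]]' |egrep "pos|^force"
python3 go.py 435.5 273 100 8.1; python3 view.py w11; cat > line.py <<'E'
import sys;from h import *
# near view of the white tube under the gripper: its centre line in tool axes at height z
c=dict(np.load(sys.argv[1]+'.npz'));z=float(sys.argv[2]);hsv=cv2.cvtColor(c['image'],cv2.COLOR_RGB2HSV);s=robot.read_state()
m=((hsv[...,1]<70)&(hsv[...,2]>150)).astype(np.uint8);m[:,:120]=0;m[:,400:]=0
k=max(cv2.findContours(m,cv2.RETR_EXTERNAL,cv2.CHAIN_APPROX_NONE)[0],key=cv2.contourArea)
M=np.zeros_like(m);cv2.drawContours(M,[k],-1,1,-1);r=np.where(M.any(1))[0];print('rows',r[0],r[-1],'area',M.sum())
for v in(r[0]+8,(r[0]+r[-1])//2,r[-1]-8):
    u=np.where(M[v])[0];print(v,u[0],u[-1],(s['eef_rot'].T@(ray(c,(u[0]+u[-1])/2,v,z)-s['ee_pos']))[:2].round(1))
for v in(r[0],r[-1]):print('end',(s['eef_rot'].T@(ray(c,np.where(M[v])[0].mean(),v,24)-s['ee_pos']))[:2].round(1))
E
python3 line.py w11 16
```

```text
ee_pos: [460.5, 256.5, 67.7]
force: [-0.1, 0.3, 0.0]
t 36.6 tip [460.5 256.5 107.2] yaw 7.5 turn [ 0.001  0.    -0.011] shift [-22.5 -19.9   7.2] open 0.601 grip 0.0 F [-0.1  0.3  0. ]
rows 152 295 area 4206
160 211 242 [ 24.4 -20.2]
223 214 243 [-23.7 -19.9]
287 217 244 [-79.1 -19.6]
end [ 31.8 -20.5]
end [-80.9 -19.1]
```

```bash

python3 -m pendant '[[-12,-10,0,0,0,-0.008,0.4],[-12,-10,10,0,0,0,0.4],[0,0,25,0,0,0,0.4],[0,0,25,0,0,0,0.4],[0,0,22,0,0,0,0.4],[0,0,12,0,0,0,0.4],[0,0,6,0,0,0,0.4],[0,0,3,0,0,0,0.4]]' |egrep "pos|^force"
python3 go.py 435.5 273 3 8.1
```

```text
ee_pos: [433.8, 274.2, -35.3]
force: [-0.1, 0.1, 0.6]
t 37.5 tip [433.8 274.2   4.2] yaw 8.0 turn [-0.    -0.    -0.002] shift [1.5 1.4 1.2] open 0.594 grip 0.0 F [-0.1  0.1  0.6]
```

```bash

python3 -m pendant '[[0,1,0,0,0,0,0.8],[0,0,0,0,0,0,0.8],[0,0,0,0,0,0,0.9],[0,0,0,0,0,0,0.9],[0,0,0,0,0,0,1],[0,0,0,0,0,0,1],[0,0,0,0,0,0,1],[0,0,0,0,0,0,1]]' 80 |egrep "pos|^force|grasp|opening"
python3 -m pendant '[[0,0,-10,0,0,0,1],[0,0,-25,0,0,0,1],[0,0,-35,0,0,0,1],[0,0,-35,0,0,0,1],[0,0,-25,0,0,0.13,1],[0,0,0,0,0,0.13,1],[0,0,0,0,0,0,1],[0,0,0,0,0,0,1]]'|egrep "pos|^force|grasp|opening"
python3 go.py 607 37 100 -6.8; python3 view.py w12; python3 line.py w12 93
```

```text
ee_pos: [434.3, 273.0, -34.4]
force: [-0.4, -1.7, 5.8]
opening: 0.246
grasp_force: 78.3
ee_pos: [433.3, 272.7, 94.6]
force: [-0.7, -0.4, -1.3]
opening: 0.247
grasp_force: 78.5
t 39.1 tip [433.3 272.7 134.1] yaw -6.7 turn [0.    0.    0.001] shift [200.4 213.4  34.1] open 0.247 grip 78.5 F [-0.7 -0.4 -1.3]
rows 144 366 area 11253
152 226 282 [41.3 -1. ]
255 230 278 [-22.1  -1. ]
358 231 276 [-100.3   -1.4]
end [33.2 -1.1]
end [-176.8   -1.2]
```

```bash

python3 -m pendant '[[27,29,0,0,0,0,1],[27,29,0,0,0,0,1],[27,29,0,0,0,0,1],[27,29,0,0,0,0,1],[27,29,0,0,0,0,1],[27,29,0,0,0,0,1],[25,26,0,0,0,0,1],[12,13,0,0,0,0,1]]'|egrep "pos|^force|grasp|opening"
python3 go.py 607 37.6 73 -6.8
```

```text
ee_pos: [607.4, 33.1, 93.6]
force: [0.1, -0.2, -1.5]
opening: 0.253
grasp_force: 78.6
t 40.0 tip [607.4  33.1 133.1] yaw -7.1 turn [ 0.002 -0.    -0.005] shift [-0.9 -4.4 60.1] open 0.253 grip 78.6 F [ 0.1 -0.2 -1.5]
```

```bash

python3 -m pendant '[[0,-3,20,0,0,-0.003,1],[0,0,20,0,0,0,1],[0,0,14,0,0,0,1],[0,0,6,0,0,0,1],[0,0,0,0,0,0,1],[0,0,0,0,0,0,1],[0,0,0,0,0,0,1],[0,0,0,0,0,0,1]]'|egrep "pos|^force|grasp|opening"
python3 go.py 607 37.6 73 -6.8; python3 view.py w13; python3 line.py w13 80; python3 - <<'E'
import cv2
cv2.imwrite('pics/cmp.png',cv2.imread('pics/w13.png'))
a=cv2.imread('pics/w13.png');hsv=cv2.cvtColor(a,cv2.COLOR_BGR2HSV)
m=((hsv[...,2]>110)&(hsv[...,1]<60)).astype('uint8')
for v in(156,162,168):print(v,[i for i in range(200,310) if m[v,i]])
E
```

```text
ee_pos: [606.9, 40.8, 35.3]
force: [-0.3, -0.1, -1.4]
opening: 0.248
grasp_force: 78.6
t 40.8 tip [606.9  40.8  74.8] yaw -6.7 turn [-0.    -0.002  0.002] shift [0.5 3.1 1.8] open 0.248 grip 78.6 F [-0.3 -0.1 -1.4]
rows 144 366 area 11155
152 226 281 [50.8 -1.1]
255 230 278 [ 3.3 -0.9]
358 231 275 [-55.2  -1.5]
end [43.9 -1.3]
end [-116.8   -0.7]
156 [225, 226, 227, 228, 229, 230, 231, 232, 233, 234, 235, 236, 237, 238, 239, 240, 241, 242, 243, 244, 245, 246, 247, 248, 249, 250, 251, 252, 253, 254, 255, 256, 257, 258, 259, 260, 261, 262, 263, 264, 265, 266, 267, 268, 269, 270, 271, 272, 273, 274, 275, 276, 277, 278, 279, 280, 281, 282, 283, 284, 285, 286, 287, 288, 289, 290, 291, 292, 293, 294]
162 [225, 226, 227, 228, 229, 230, 231, 232, 233, 234, 235, 236, 237, 238, 239, 240, 241, 242, 243, 244, 245, 246, 247, 248, 249, 250, 251, 252, 253, 254, 255, 256, 257, 258, 259, 260, 261, 262, 263, 264, 265, 266, 267, 268, 269, 270, 271, 272, 273, 274, 275, 276, 277, 278, 279, 280, 281, 282, 283, 284, 285, 286, 287, 288, 289, 290, 291, 292, 293, 294]
168 [225, 226, 227, 228, 229, 230, 231, 232, 233, 234, 235, 236, 237, 238, 239, 240, 241, 242, 243, 244, 245, 246, 247, 248, 249, 250, 251, 252, 253, 254, 255, 256, 257, 258, 259, 260, 261, 262, 263, 264, 265, 266, 267, 268, 269, 270, 271, 272, 273, 274, 275, 276, 277, 278, 279, 280, 281, 282, 283, 284, 291, 292, 293, 294]
```

```bash
python3 -m pendant '[[0,3.5,5,0,0,0,1],[0,0,8,0,0,0,1],[0,0,6,0,0,0,1],[0,0,5,0,0,0,1],[0,0,5,0,0,0,1],[0,0,5,0,0,0,1],[0,0,5,0,0,0,1],[0,0,0,0,0,0,1]]' |egrep "pos|^force|grasp"
python3 -m pendant '[[0,0,3,0,0,0,1],[0,0,2,0,0,0,1],[0,0,0,0,0,0,1],[0,0,0,0,0,0,1],[0,0,0,0,0,0,1],[0,0,0,0,0,0,1],[0,0,0,0,0,0,1],[0,0,0,0,0,0,1]]' |egrep "pos|^force|grasp"
```

```text
ee_pos: [605.5, 37.3, -5.9]
force: [1.8, 0.3, -8.0]
grasp_force: 78.6
ee_pos: [605.2, 37.4, -8.1]
force: [-2.6, 0.1, 10.3]
grasp_force: 80.7
```

```bash
python3 -m pendant '[[0,0,2,0,0,0,1],[0,0,0,0,0,0,1],[0,0,-1,0,0,0,0.5],[0,0,-1,0,0,0,0.5],[0,0,0,0,0,0,0.5],[0,0,0,0,0,0,0.5],[0,0,0,0,0,0,0.5],[0,0,0,0,0,0,0.5]]' |egrep "pos|^force|opening"
python3 -m pendant '[[0,0,-10,0,0,0,0.5],[0,0,-20,0,0,0,0.5],[0,0,-40,0,0,0,0.5],[0,0,-40,0,0,0,0.5],[-20,-40,-20,0,0,0,0.4],[-25,-40,0,0,0,0,0.4],[-25,-40,0,0,0,0,0.4],[-25,-40,0,0,0,0,0.4]]' |egrep "pos|^force"
python3 -m pendant '[[-25,-40,0,0,0,0,0.4],[-20,-40,0,0,0,0,0.4],[-10,-40,0,0,0,0,0.4],[0,-30,0,0,0,0,0.4],[0,0,0,0,0,0,0.4],[0,0,0,0,0,0,0.4],[0,0,0,0,0,0,0.4],[0,0,0,0,0,0,0.4]]' |egrep "pos|^force"
python3 m0.py | egrep 'white|dark.*(36|37|38|39), 5'; python3 ball.py; python3 go.py 484.2 412.4 100 -7.1;python3 view.py w14; python3 m1.py w14;python3 line.py w14 16
```

```text
ee_pos: [605.6, 37.2, -9.9]
force: [0.4, 0.4, 0.6]
opening: 0.5
ee_pos: [529.6, 208.7, 121.7]
force: [0.6, -0.1, -0.3]
ee_pos: [493.4, 360.4, 120.5]
force: [0.5, 0.8, -0.1]
white [292.3 173.2] [602.4 -35.2] size [30, 114] ang 172.6
white [271.1 170.1] [611.2  34.6] size [30, 114] ang 175.5
white [384.2 152.7] [ 677.7 -339.7] size [45, 59] ang 100.9
white [180.  135.5] [719.2 336.8] size [17, 46] ang 91.4
dark [223.3 238.3] [385.5 185.6] size [36, 52] ang 46.4
dark [312.1 224.4] [ 435.8 -100.5] size [38, 53] ang 162.0
dark [340. 192.] [ 543.1 -191.3] size [39, 53] ang 180.0
top 230 173 4.0 [590.3 166.1  79. ] [589.4 165.9]
side 244 206 3.3 [588.8 162.2  79. ] [587.9 171.5]
t 45.0 tip [493.4 361.6 160.1] yaw -6.8 turn [ 0.    -0.     0.005] shift [-15.4 -49.3  60.1] open 0.6 grip 0.0 F [ 0.   1.3 -0.1]
white [199. 201.] [470.8 415.5] size [35, 137] yaw -15.5
dark [449. 260.] [386.6 188.8] size [38, 72] yaw 42.1
rows 129 253 area 3215
137 185 212 [ 32.9 -47.6]
191 187 213 [-15.1 -48.7]
245 198 215 [-68.2 -45.3]
end [ 40.7 -48. ]
end [-72.3 -48.1]
```

```bash

python3 -m pendant '[[-8,-25,10,0,0,0,0.4],[-8,-24,30,0,0,0,0.4],[0,0,20,0,0,0,0.4],[0,0,0,0,0,0,0.4],[0,0,0,0,0,0,0.4],[0,0,0,0,0,0,0.4],[0,0,0,0,0,0,0.4],[0,0,0,0,0,0,0.4]]' |egrep "pos|^force"
python3 go.py 484.2 412.4 3 -7.1;python3 view.py w15; python3 line.py w15 16
```

```text
ee_pos: [483.8, 413.1, 61.6]
force: [0.6, 0.4, -0.1]
t 45.9 tip [483.8 413.1 101.1] yaw -6.8 turn [-0.001 -0.001  0.006] shift [ 0.5  0.6 98.1] open 0.596 grip 0.0 F [ 0.6  0.4 -0.1]
rows 117 274 area 5441
125 241 277 [50.5  2.4]
195 240 276 [1.4 1.9]
266 241 272 [-55.5   0.9]
end [56.5  1.6]
end [-57.5   1.2]
```

```bash

python3 -m pendant '[[0,1.5,20,0,0,0.008,0.4],[0,0,30,0,0,0,0.4],[0,0,25,0,0,0,0.4],[0,0,13,0,0,0,0.4],[0,0,6,0,0,0,0.4],[0,0,4,0,0,0,0.4],[0,0,0,0,0,0,0.4],[0,0,0,0,0,0,0.4]]' |egrep "pos|^force"
python3 -m pendant '[[0,0,0,0,0,0,0.8],[0,0,0,0,0,0,0.8],[0,0,0,0,0,0,0.9],[0,0,0,0,0,0,0.9],[0,0,0,0,0,0,1],[0,0,0,0,0,0,1],[0,0,0,0,0,0,1],[0,0,0,0,0,0,1]]' 80 |egrep "pos|^force|grasp|opening"
python3 -m pendant '[[0,0,-10,0,0,0,1],[0,0,-25,0,0,0,1],[0,0,-35,0,0,0,1],[0,0,-35,0,0,0,1],[0,0,-25,0,0,0,1],[0,0,0,0,0,0,1],[0,0,0,0,0,0,1],[0,0,0,0,0,0,1]]'|egrep "pos|^force|grasp|opening"
python3 go.py 614.5 106.7 100 -6.8; python3 view.py w16; python3 line.py w16 93
```

```text
ee_pos: [483.4, 412.2, -36.6]
force: [0.7, 0.5, 0.2]
ee_pos: [483.1, 411.9, -36.4]
force: [-0.4, -0.1, 5.6]
opening: 0.249
grasp_force: 78.1
ee_pos: [481.7, 410.7, 91.4]
force: [-0.4, 0.0, -1.4]
opening: 0.246
grasp_force: 78.4
t 48.3 tip [481.7 410.7 130.9] yaw -7.2 turn [ 0.002  0.002 -0.006] shift [167.9 286.1  30.9] open 0.246 grip 78.4 F [-0.4  0.  -1.4]
rows 146 366 area 11442
154 225 283 [40.8 -1. ]
256 229 279 [-21.1  -1. ]
358 231 276 [-97.4  -1.4]
end [32.1 -1.1]
end [-173.9   -0.8]
```

```bash

python3 -m pendant '[[21,36,0,0,0,0,1],[21,36,0,0,0,0,1],[21,36,0,0,0,0,1],[21,36,0,0,0,0,1],[21,36,0,0,0,0,1],[21,36,0,0,0,0,1],[21,36,0,0,0,0,1],[21,34,0,0,0,0,1]]'|egrep "pos|^force|grasp|opening"
python3 -m pendant '[[0,0,0,0,0,-0.006,1],[0,0,0,0,0,0,1],[0,0,0,0,0,0,1],[0,0,0,0,0,0,1],[0,0,0,0,0,0,1],[0,0,0,0,0,0,1],[0,0,0,0,0,0,1],[0,0,0,0,0,0,1]]'|egrep "grasp"
python3 go.py 614.5 106.7 73 -6.8
```

```text
ee_pos: [613.1, 104.6, 90.9]
force: [-0.3, -0.3, -1.1]
opening: 0.254
grasp_force: 78.5
grasp_force: 78.6
t 50.0 tip [613.7 107.1 132.1] yaw -6.8 turn [ 0. -0. -0.] shift [ 0.9  0.3 59.1] open 0.252 grip 78.6 F [ 0.4  0.1 -2.1]
```

Descend 132→73, then push (ee 92.6 → −10).

```bash

python3 -m pendant '[[1,0,15,0,0,0,1],[0,0,20,0,0,0,1],[0,0,15,0,0,0,1],[0,0,9,0,0,0,1],[0,0,0,0,0,0,1],[0,0,0,0,0,0,1],[0,0,0,0,0,0,1],[0,0,0,0,0,0,1]]'|egrep "pos|^force|grasp|opening"
python3 go.py 614.5 106.7 73 -6.8
python3 -m pendant '[[0,0,5,0,0,0,1],[0,0,8,0,0,0,1],[0,0,6,0,0,0,1],[0,0,5,0,0,0,1],[0,0,5,0,0,0,1],[0,0,5,0,0,0,1],[0,0,5,0,0,0,1],[0,0,0,0,0,0,1]]' |egrep "pos|^force|grasp"
python3 -m pendant '[[0,0,3,0,0,0,1],[0,0,2,0,0,0,1],[0,0,0,0,0,0,1],[0,0,0,0,0,0,1],[0,0,0,0,0,0,1],[0,0,0,0,0,0,1],[0,0,0,0,0,0,1],[0,0,0,0,0,0,1]]' |egrep "pos|^force|grasp"
```

```text
ee_pos: [615.4, 106.9, 34.3]
force: [0.1, -0.7, -0.7]
opening: 0.251
grasp_force: 78.6
t 50.8 tip [615.4 106.9  73.8] yaw -6.8 turn [-0.001 -0.001 -0.001] shift [-0.9  0.3  0.8] open 0.251 grip 78.6 F [ 0.1 -0.7 -0.7]
ee_pos: [614.9, 106.7, -6.6]
force: [2.4, 0.2, -6.5]
grasp_force: 78.5
ee_pos: [614.0, 106.8, -10.0]
force: [-1.4, -0.7, 5.7]
grasp_force: 79.7
```

```bash
python3 -m pendant '[[0,0,2,0,0,0,1],[0,0,0,0,0,0,1],[0,0,-1,0,0,0,0.5],[0,0,-1,0,0,0,0.5],[0,0,0,0,0,0,0.5],[0,0,0,0,0,0,0.5],[0,0,0,0,0,0,0.5],[0,0,0,0,0,0,0.5]]' |egrep "pos|^force|opening"
python3 -m pendant '[[0,0,-10,0,0,0,0.5],[0,0,-20,0,0,0,0.5],[0,0,-40,0,0,0,0.5],[0,0,-40,0,0,0,0.5],[-30,0,-20,0,0,-0.14,0.25],[-35,-10,0,0,0,-0.14,0.25],[-35,0,0,0,0,-0.14,0.25],[-35,0,0,0,0,-0.14,0.25]]' |egrep "pos|^force"
python3 -m pendant '[[0,0,0,0,0,-0.14,0.25],[0,0,0,0,0,-0.14,0.25],[0,0,0,0,0,0,0.25],[0,0,0,0,0,0,0.25],[0,0,0,0,0,0,0.25],[0,0,0,0,0,0,0.25],[0,0,0,0,0,0,0.25],[0,0,0,0,0,0,0.25]]' |egrep "pos"
cat > bat.py <<'E'
import sys;from h import *
# battery near (x,y) in a view: top-face outline on z=20
n,x,y=sys.argv[1],float(sys.argv[2]),float(sys.argv[3]);zt=float(sys.argv[4]) if len(sys.argv)>4 else 20
c=cap(n);cv2.imwrite('pics/bat.png',c['image'][:,:,::-1]);hsv=cv2.cvtColor(c['image'],cv2.COLOR_RGB2HSV);u,v=proj(c,[x,y,zt])
m=((hsv[...,1]<95)&(hsv[...,2]<130)).astype(np.uint8);r=int(1.1*abs(np.hypot(*(np.array(proj(c,[x+40,y,zt]))-[u,v]))))
M=np.zeros_like(m);cv2.circle(M,(int(u),int(v)),r,1,-1);m=cv2.morphologyEx(m&M,cv2.MORPH_CLOSE,np.ones((5,5)))
k=max(cv2.findContours(m,cv2.RETR_EXTERNAL,cv2.CHAIN_APPROX_NONE)[0],key=cv2.contourArea)
b=cv2.boxPoints(cv2.minAreaRect(k));P=np.array([ray(c,*q,zt) for q in b]);e=[P[1]-P[0],P[2]-P[1]];L=max(e,key=np.linalg.norm)
print(n,'px',b.mean(0).round(),P.mean(0)[:2].round(1),'size',sorted(round(float(np.linalg.norm(q))) for q in e),'yaw',round(float(np.degrees(np.arctan2(L[1],L[0])))%180,1))
E
python3 bat.py top 385 186; python3 bat.py wrist 385 186; python3 go.py 385.5 186 100 44; python3 ball.py; python3 m0.py |grep white
```

```text
ee_pos: [614.6, 106.7, -10.8]
force: [-0.5, -0.6, -0.8]
opening: 0.505
ee_pos: [480.7, 104.7, 120.6]
force: [1.0, -0.2, 1.1]
ee_pos: [481.8, 103.7, 119.4]
top px [223. 238.] [385.6 185.6] size [36, 52] yaw 46.4
wrist px [113. 193.] [388.  185.8] size [43, 61] yaw 44.3
t 54.9 tip [481.7 103.7 158.9] yaw 41.3 turn [-0.     0.    -0.047] shift [ -12.1 -126.1   58.9] open 0.75 grip 0.0 F [0.  0.3 0.2]
wrist 298 1 21.0 [590.9 165.9  79. ] [589.3 165.6]
top 230 173 4.0 [590.3 166.1  79. ] [589.4 165.9]
side 244 207 2.8 [589.3 165.6  79. ] [588.4 174.9]
white [292.3 173.2] [602.4 -35.2] size [30, 114] ang 172.6
white [271.3 170. ] [611.4  34. ] size [30, 114] ang 176.2
white [247.2 166.6] [620.8 113.3] size [37, 115] ang 171.9
white [384.2 152.7] [ 678.  -339.8] size [45, 59] ang 102.7
white [180.  135.5] [719.2 336.8] size [17, 46] ang 91.4
```

```bash
python3 -m pendant '[[0,-30,10,0,0,-0.055,0.25],[-4,-32,15,0,0,0,0.25],[-4,-32,20,0,0,0,0.25],[-4,-32,20,0,0,0,0.25],[0,0,0,0,0,0,0.25],[0,0,0,0,0,0,0.25],[0,0,0,0,0,0,0.25],[0,0,0,0,0,0,0.25]]' |egrep "pos"
python3 go.py 386 186 7 45;python3 bat.py wrist 386 186
```

```text
ee_pos: [387.7, 185.8, 55.0]
t 55.9 tip [387.7 185.8  94.5] yaw 44.3 turn [ 0.001 -0.002 -0.012] shift [-1.1 -1.4 87.5] open 0.752 grip 0.0 F [-0.5  0.2  0.5]
wrist px [252. 199.] [386.9 187.9] size [37, 60] yaw 42.7
```

```bash
python3 -m pendant '[[0,-1.5,25,0,0,0,0.25],[0,0,25,0,0,0,0.25],[0,0,18,0,0,0,0.25],[0,0,10,0,0,0,0.25],[0,0,6,0,0,0,0.25],[0,0,3,0,0,0,0.25],[0,0,0,0,0,0,0.25],[0,0,0,0,0,0,0.25]]' |egrep "pos|^force"
python3 -m pendant '[[0,0,0,0,0,0,0.5],[0,0,0,0,0,0,0.6],[0,0,0,0,0,0,0.7],[0,0,0,0,0,0,0.8],[0,0,0,0,0,0,1],[0,0,0,0,0,0,1],[0,0,0,0,0,0,1],[0,0,0,0,0,0,1]]' 60 |egrep "pos|^force|grasp|opening"
python3 -m pendant '[[0,0,-5,0,0,0,1],[0,0,-20,0,0,0,1],[0,0,-30,0,0,0,1],[0,0,-30,0,0,-0.14,1],[0,0,-10,0,0,-0.14,1],[0,0,0,0,0,-0.14,1],[0,0,0,0,0,0,1],[0,0,0,0,0,0,1]]'|egrep "pos|^force|grasp|opening"
python3 go.py 386 186 7 92
```

```text
ee_pos: [385.5, 187.5, -32.0]
force: [0.7, -0.2, 0.5]
ee_pos: [385.5, 187.5, -31.7]
force: [-0.3, 0.2, 7.0]
opening: 0.422
grasp_force: 59.7
ee_pos: [384.9, 186.9, 62.5]
force: [0.2, -0.3, 0.4]
opening: 0.427
grasp_force: 60.6
t 58.3 tip [384.9 186.9 102. ] yaw 68.3 turn [-0.     0.    -0.413] shift [-1.   1.1 95. ] open 0.427 grip 60.6 F [ 0.2 -0.3  0.4]
```

```bash
python3 -m pendant '[[0,0,-10,0,0,-0.14,1],[0,0,-10,0,0,-0.14,1],[0,0,0,0,0,-0.133,1],[0,30,0,0,0,0,1],[-20,30,0,0,0,0,1],[-40,15,0,0,0,0,1],[-40,5,0,0,0,0,1],[-40,5,0,0,0,0,1]]'|egrep "pos|grasp"
python3 -m pendant '[[-40,5,0,0,0,0,1],[-40,5,0,0,0,0,1],[-40,5,0,0,0,0,1],[-40,5,0,0,0,0,1],[-40,5,0,0,0,0,1],[-40,0,0,0,0,0,1],[-40,0,0,0,0,0,1],[-20,0,0,0,0,0,1]]'|egrep "pos|grasp"
python3 -m pendant '[[0,0,0,0,0,0,1],[0,0,0,0,0,0,1],[0,0,0,0,0,0,1],[0,0,0,0,0,0,1],[0,0,0,0,0,0,1],[0,0,0,0,0,0,1],[0,0,0,0,0,0,1],[0,0,0,0,0,0,1]]'|egrep "grasp"
python3 go.py 522 -325 60 92.6; python3 view.py w20
cat > crad.py <<'E'
import sys;from h import *
def rep(c,n):
    hsv=cv2.cvtColor(c['image'],cv2.COLOR_RGB2HSV)
    m=cv2.morphologyEx(((hsv[...,1]<40)&(hsv[...,2]>70)&(hsv[...,2]<200)).astype(np.uint8),cv2.MORPH_CLOSE,np.ones((5,5)))
    for k in cv2.findContours(m,cv2.RETR_EXTERNAL,cv2.CHAIN_APPROX_NONE)[0]:
        b=cv2.boxPoints(cv2.minAreaRect(k));P=np.array([ray(c,*q,12) for q in b]);e=[P[1]-P[0],P[2]-P[1]];s=sorted(np.linalg.norm(q) for q in e)
        if s[1]>100 and s[0]>60 and s[1]<260:
            L=max(e,key=np.linalg.norm);print(n,b.round().tolist(),P.mean(0)[:2].round(1),np.round(s),'yaw',(np.degrees(np.arctan2(L[1],L[0]))+90)%180-90)
rep(cap('top'),'top');rep(cap('wrist'),'wrist')
E
python3 crad.py
```

```text
ee_pos: [475.4, 49.3, 81.8]
grasp_force: 60.5
ee_pos: [510.4, -252.9, 81.3]
grasp_force: 60.5
grasp_force: 60.5
t 60.7 tip [ 511.8 -248.   122. ] yaw 92.2 turn [ 0.     0.    -0.007] shift [-77.4   6.7  62. ] open 0.425 grip 60.5 F [-0.4  0.2 -0.4]
top [[254.0, 349.0], [298.0, 340.0], [303.0, 364.0], [259.0, 373.0]] [17.   1.6] [ 76. 145.] yaw -77.70891873450321
top [[366.0, 168.0], [392.0, 166.0], [395.0, 231.0], [369.0, 233.0]] [ 522.6 -325.5] [ 87. 215.] yaw 2.1482319303001134
```

```bash
python3 -m pendant '[[-30,0,-20,0,0,0,1],[-35,0,-20,0,0,0,1],[-30,0,-20,0,0,0,1],[-10,0,-20,0,0,0,1],[0,0,0,0,0,0,1],[0,0,0,0,0,0,1],[0,0,0,0,0,0,1],[0,0,0,0,0,0,1]]'|egrep "pos|grasp"
python3 view.py w20; python3 crad.py;python3 - <<'E'
from h import *
c=dict(np.load('w20.npz'));
P=[522.5,-325.3]
for a in(-106,106):
  for b in(-43,43):
    t=np.radians(2.4);print(np.round(proj(c,[P[0]+a*np.cos(t)-b*np.sin(t),P[1]+a*np.sin(t)+b*np.cos(t),12])))
hsv=cv2.cvtColor(c['image'],cv2.COLOR_RGB2HSV)
m=((hsv[...,1]<40)&(hsv[...,2]>90)&(hsv[...,2]<200))
for v in range(40,380,20):
    u=np.where(m[v])[0];print(v,len(u),u[:1],u[-1:])
E
```

```text
ee_pos: [515.1, -351.1, 161.2]
grasp_force: 60.5
top [[255.0, 347.0], [300.0, 341.0], [303.0, 364.0], [258.0, 370.0]] [19.9 -0.2] [ 71. 144.] yaw -81.30078894199595
top [[365.0, 168.0], [391.0, 166.0], [395.0, 231.0], [369.0, 233.0]] [ 522.6 -324.9] [ 87. 215.] yaw 2.6079317642144417
wrist [[148.0, 91.0], [378.0, 91.0], [378.0, 180.0], [148.0, 180.0]] [ 523.1 -325.8] [ 87. 216.] yaw 2.2554188599636404
[158. 180.]
[150.  92.]
[367. 180.]
[376.  91.]
40 0 [] []
60 0 [] []
80 0 [] []
100 230 [149] [378]
120 226 [151] [376]
140 229 [153] [400]
160 226 [155] [444]
180 213 [157] [439]
200 0 [] []
220 149 [337] [511]
240 154 [200] [511]
260 235 [192] [511]
280 253 [185] [509]
300 165 [222] [503]
320 60 [437] [497]
340 29 [463] [491]
360 8 [414] [488]
```

```bash
python3 go.py 522.8 -325.4 60 92.3
python3 -m pendant '[[13,4,30,0,0,0,1],[13,4,30,0,0,0,1],[0,0,40,0,0,0,1],[0,0,35,0,0,0,1],[0,0,10,0,0,0,1],[0,0,0,0,0,0,1],[0,0,0,0,0,0,1],[0,0,0,0,0,0,1]]'|egrep "pos|grasp"
python3 go.py 522.8 -325.4 24.5 92.3
```

```text
t 61.8 tip [ 515.5 -352.   201.3] yaw 92.3 turn [-0.001 -0.001 -0.001] shift [ 26.3   8.3 141.3] open 0.426 grip 60.5 F [-0.4  0.2 -2.6]
ee_pos: [524.5, -327.4, 19.4]
grasp_force: 60.5
t 62.6 tip [ 524.5 -327.4   58.9] yaw 92.2 turn [ 0.003  0.002 -0.002] shift [ 2.1 -1.6 34.4] open 0.425 grip 60.5 F [0.4 0.7 0.1]
```

```bash

python3 -m pendant '[[2,-1,0,0,0,0,1],[0,0,15,0,0,0,1],[0,0,15,0,0,0,1],[0,0,0,0,0,0,1],[0,0,0,0,0,0,1],[0,0,0,0,0,0,1],[0,0,0,0,0,0,1],[0,0,0,0,0,0,1]]'|egrep "pos|force"
python3 go.py 522.8 -325.4 24.5 92.3
```

```text
ee_pos: [522.0, -324.9, -12.2]
force: [0.1, -0.4, -0.8]
grasp_force: 60.5
t 63.4 tip [ 522.  -324.9   27.3] yaw 92.2 turn [ 0.001  0.    -0.002] shift [-0.5  0.8  2.8] open 0.427 grip 60.5 F [ 0.1 -0.4 -0.8]
```

```bash

python3 -m pendant '[[-0.5,0.8,2,0,0,0,1],[0,0,2,0,0,0,1],[0,0,2,0,0,0,1],[0,0,2,0,0,0,1],[0,0,2,0,0,0,1],[0,0,2,0,0,0,1],[0,0,0,0,0,0,1],[0,0,0,0,0,0,1]]'|egrep "pos|force"
python3 -m pendant '[[0,0,1,0,0,0,1],[0,0,1,0,0,0,1],[0,0,1,0,0,0,1],[0,0,0,0,0,0,1],[0,0,0,0,0,0,1],[0,0,0,0,0,0,1],[0,0,0,0,0,0,1],[0,0,0,0,0,0,1]]'|egrep "pos|force"
```

```text
ee_pos: [522.5, -325.2, -24.6]
force: [0.5, -0.4, -0.6]
grasp_force: 60.5
ee_pos: [522.5, -325.3, -27.5]
force: [-0.0, -0.3, -0.4]
grasp_force: 60.5
```

```bash

python3 -m pendant '[[0,0,1,0,0,0,1],[0,0,0.5,0,0,0,1],[0,0,0,0,0,0,0.5],[0,0,0,0,0,0,0.35],[0,0,0,0,0,0,0.35],[0,0,0,0,0,0,0.35],[0,0,0,0,0,0,0.35],[0,0,0,0,0,0,0.35]]'|egrep "pos|force"
python3 -m pendant '[[0,0,-10,0,0,0,0.35],[0,0,-30,0,0,0,0.35],[0,0,-40,0,0,0,0.35],[0,0,-40,0,0,0,0.35],[40,0,0,0,0,0,0.25],[40,0,0,0,0,0,0.25],[40,0,0,0,0,0,0.25],[10,20,0,0,0,0,0.25]]'|egrep "pos|^force"
python3 bat.py top 522.8 -325.4 24;python3 bat.py wrist 522.8 -325.4 24;python3 bat.py top 543 -191; python3 bat.py wrist 543 -191;python3 bat.py top 435.5 -100;python3 bat.py wrist 435.5 -100; python3 go.py 543 -191 100 92
```

```text
ee_pos: [522.5, -325.2, -29.2]
force: [0.9, -0.4, -0.5]
grasp_force: 0.0
ee_pos: [534.1, -189.1, 91.8]
force: [0.4, -0.8, -0.6]
top px [373. 204.] [ 504.9 -297.6] size [16, 46] yaw 45.5
wrist px [226. 340.] [ 523.8 -335.7] size [58, 96] yaw 92.9
top px [343. 193.] [ 541.4 -201. ] size [60, 65] yaw 9.4
wrist px [260. 188.] [ 544.6 -196. ] size [55, 58] yaw 99.8
top px [312. 225.] [ 435.4 -100.3] size [38, 54] yaw 162.0
wrist px [115.  49.] [ 437.5 -100.8] size [38, 63] yaw 162.6
t 66.9 tip [ 536.5 -196.4  130.4] yaw 92.0 turn [-0.001  0.001  0.001] shift [ 5.1  6.7 30.4] open 0.749 grip 0.0 F [-1.5  0.3 -0.5]
```

```bash
python3 view.py w21; python3 - <<'E'
from h import *
c=dict(np.load('w21.npz'));im=c['image'];hsv=cv2.cvtColor(im,cv2.COLOR_RGB2HSV)
u,v=map(int,proj(c,[543,-191,20]));print(u,v)
for S,V in((60,130),(80,100),(95,90),(110,80),(130,75)):
    m=((hsv[...,1]<S)&(hsv[...,2]<V)).astype(np.uint8);M=np.zeros_like(m);M[v-75:v+75,u-95:u+95]=1
    m=cv2.morphologyEx(m&M,cv2.MORPH_CLOSE,np.ones((9,9)));m=cv2.morphologyEx(m,cv2.MORPH_OPEN,np.ones((9,9)))
    for k in cv2.findContours(m,cv2.RETR_EXTERNAL,cv2.CHAIN_APPROX_NONE)[0]:
        if cv2.contourArea(k)>1500:
            b=cv2.boxPoints(cv2.minAreaRect(k));P=np.array([ray(c,*q,20) for q in b]);e=[P[1]-P[0],P[2]-P[1]];L=max(e,key=np.linalg.norm)
            print(S,V,b.round().tolist(),P.mean(0)[:2].round(1),[round(float(np.linalg.norm(q))) for q in e],np.degrees(np.arctan2(L[1],L[0]))%180)
cv2.imwrite('pics/last.png',im[v-90:v+90,u-130:u+130,::-1])
print(hsv[v-60:v+61:15,u],'\n',hsv[v,u-75:u+76:15])
E
```

```text
262 179
60 130 [[226.0, 154.0], [298.0, 149.0], [301.0, 201.0], [229.0, 206.0]] [ 543.7 -189.5] [55, 41] 5.899662862870866
[[ 16 142 142]
 [ 16 141 141]
 [ 17 136 146]
 [105  13 157]
 [105  13 159]
 [ 99   9 210]
 [ 16 135 151]
 [ 16 137 153]
 [ 16 137 151]] 
 [[ 17 147 135]
 [ 16 144 124]
 [ 16 142 135]
 [110  18 125]
 [109  17 118]
 [105  13 159]
 [108  21 120]
 [107  18 128]
 [ 16 137 140]
 [ 16 139 145]
 [ 16 145 139]]
```

```bash
sed -i 's/(hsv\[...,1\]<95)&(hsv\[...,2\]<130)/(hsv[...,1]<60)\&(hsv[...,2]<250)/' bat.py; python3 bat.py wrist 543 -191;python3 bat.py wrist 435.5 -100; python3 go.py 543.5 -190 100 95
```

```text
wrist px [264. 177.] [ 543.7 -189.5] size [42, 55] yaw 4.8
wrist px [115.  49.] [ 437.4 -100.8] size [38, 62] yaw 162.6
t 67.0 tip [ 536.6 -196.1  130.2] yaw 92.0 turn [-0.001  0.    -0.052] shift [ 5.5  7.4 30.2] open 0.751 grip 0.0 F [ 0.3  0.8 -0.6]
```

```bash

python3 -m pendant '[[5,7,0,0,0,0.14,0.25],[0,0,0,0,0,0.14,0.25],[0,0,0,0,0,0.14,0.25],[0,0,0,0,0,0.14,0.25],[0,0,0,0,0,0.14,0.25],[0,0,0,0,0,0.14,0.25],[0,0,0,0,0,0.14,0.25],[0,0,0,0,0,0.14,0.25]]'|egrep "pos"
python3 -m pendant '[[0,0,0,0,0,0.14,0.25],[0,0,0,0,0,0.14,0.25],[0,0,0,0,0,0.12,0.25],[0,0,10,0,0,0,0.25],[0,0,15,0,0,0,0.25],[0,0,0,0,0,0,0.25],[0,0,0,0,0,0,0.25],[0,0,0,0,0,0,0.25]]'|egrep "pos"
python3 bat.py wrist 543.6 -190; python3 go.py 543.6 -190 7 4.5
```

```text
ee_pos: [543.8, -190.1, 90.9]
ee_pos: [544.5, -189.6, 66.1]
wrist px [257. 194.] [ 545.4 -190.7] size [37, 58] yaw 6.6
t 68.7 tip [ 544.7 -189.6  105.9] yaw 5.1 turn [ 0.    -0.001  0.011] shift [-1.1  0.3 98.9] open 0.751 grip 0.0 F [-0.3  0.2  0.1]
```

```bash
python3 -m pendant '[[0,0.5,30,0,0,0,0.25],[0,0,30,0,0,0,0.25],[0,0,18,0,0,0,0.25],[0,0,11,0,0,0,0.25],[0,0,6,0,0,0,0.25],[0,0,3,0,0,0,0.25],[0,0,0,0,0,0,0.25],[0,0,0,0,0,0,0.25]]' |egrep "pos|^force"
python3 -m pendant '[[0,0,0,0,0,0,0.5],[0,0,0,0,0,0,0.6],[0,0,0,0,0,0,0.7],[0,0,0,0,0,0,0.8],[0,0,0,0,0,0,1],[0,0,0,0,0,0,1],[0,0,0,0,0,0,1],[0,0,0,0,0,0,1]]' 60 |egrep "pos|^force|grasp|opening"
python3 -m pendant '[[0,0,-5,0,0,0,1],[0,0,-20,0,0,0,1],[0,0,-30,0,0,0,1],[0,0,-30,0,0,-0.14,1],[0,0,-10,0,0,-0.14,1],[0,0,0,0,0,-0.14,1],[0,0,0,0,0,-0.14,1],[0,0,0,0,0,-0.14,1]]'|egrep "pos|^force|grasp|opening"
python3 -m pendant '[[0,0,0,0,0,-0.14,1],[0,0,0,0,0,-0.14,1],[0,0,0,0,0,-0.14,1],[0,0,0,0,0,-0.14,1],[0,0,0,0,0,-0.14,1],[0,0,0,0,0,-0.12,1],[0,0,0,0,0,0,1],[0,0,0,0,0,0,1]]'|egrep "pos|^force|grasp|opening"
python3 go.py 592.7 -322.6 100 92.3
```

```text
ee_pos: [545.1, -190.1, -31.2]
force: [0.2, -0.7, 1.1]
ee_pos: [545.0, -190.1, -31.1]
force: [-0.6, 0.5, 5.3]
opening: 0.426
grasp_force: 60.7
ee_pos: [544.1, -190.0, 63.4]
force: [-0.3, -1.2, -1.1]
opening: 0.427
grasp_force: 60.2
ee_pos: [544.1, -190.0, 63.0]
force: [-0.7, 0.2, -1.3]
opening: 0.424
grasp_force: 60.2
t 71.9 tip [ 544.1 -190.   102.5] yaw 92.0 turn [-0.    -0.    -0.005] shift [-134.4   43.3    2.5] open 0.424 grip 60.2 F [-0.7  0.2 -1.3]
```

```bash

python3 -m pendant '[[-30,10,0,0,0,-0.005,1],[-35,11,0,0,0,0,1],[-35,11,0,0,0,0,1],[-34,11,0,0,0,0,1],[0,0,30,0,0,0,1],[0,0,25,0,0,0,1],[0,0,0,0,0,0,1],[0,0,0,0,0,0,1]]'|egrep "pos|grasp"
python3 go.py 592.7 -322.6 26 92.3; python3 crad.py
```

```text
ee_pos: [592.8, -321.4, 7.9]
grasp_force: 60.2
t 72.7 tip [ 592.8 -321.4   47.4] yaw 92.4 turn [-0.001 -0.     0.003] shift [-1.2 -0.1 21.4] open 0.425 grip 60.2 F [ 0.9 -0.4 -1.1]
top [[253.0, 350.0], [298.0, 339.0], [303.0, 363.0], [259.0, 373.0]] [17.6  2.4] [ 74. 145.] yaw -76.47108996276602
top [[365.0, 168.0], [394.0, 166.0], [397.0, 231.0], [369.0, 233.0]] [ 522.9 -329.1] [ 95. 215.] yaw 2.2569870838175916
wrist [[-34.0, 284.0], [19.0, 74.0], [470.0, 187.0], [417.0, 397.0]] [ 579.8 -338.1] [134. 244.] yaw -11.692769353747295
```

```bash

python3 -m pendant '[[-1.5,0,8,0,0,0,1],[0,0,10,0,0,0,1],[0,0,4,0,0,0,1],[0,0,2,0,0,0,1],[0,0,2,0,0,0,1],[0,0,2,0,0,0,1],[0,0,0,0,0,0,1],[0,0,0,0,0,0,1]]'|egrep "pos|force"
python3 -m pendant '[[0,0,1.5,0,0,0,1],[0,0,1.5,0,0,0,1],[0,0,1.5,0,0,0,1],[0,0,1.5,0,0,0,1],[0,0,1,0,0,0,1],[0,0,0,0,0,0,1],[0,0,0,0,0,0,1],[0,0,0,0,0,0,1]]'|egrep "pos|force"
```

```text
ee_pos: [593.1, -323.4, -19.9]
force: [-0.7, -0.5, 0.3]
grasp_force: 60.2
ee_pos: [593.0, -323.4, -27.0]
force: [-0.4, 0.4, 0.8]
grasp_force: 60.3
```

```bash

python3 -m pendant '[[0,0,1,0,0,0,1],[0,0,0.5,0,0,0,1],[0,0,0,0,0,0,0.5],[0,0,0,0,0,0,0.35],[0,0,0,0,0,0,0.35],[0,0,0,0,0,0,0.35],[0,0,0,0,0,0,0.35],[0,0,0,0,0,0,0.35]]'|egrep "pos|force"
python3 -m pendant '[[0,0,-10,0,0,0,0.35],[0,0,-30,0,0,0,0.35],[0,0,-40,0,0,0,0.35],[0,0,-30,0,0,0,0.35],[40,-35,0,0,0,0,0.25],[40,-35,0,0,0,0,0.25],[40,-35,0,0,0,0,0.25],[40,-35,0,0,0,0,0.25]]'|egrep "pos|^force"
python3 -m pendant '[[40,0,0,0,0,0,0.25],[0,0,0,0,0,-0.14,0.25],[0,0,0,0,0,-0.14,0.25],[0,0,0,0,0,-0.14,0.25],[0,0,0,0,0,-0.14,0.25],[0,0,0,0,0,-0.14,0.25],[0,0,0,0,0,-0.14,0.25],[0,0,0,0,0,-0.14,0.25]]'|egrep "pos|^force"
python3 -m pendant '[[0,0,0,0,0,-0.14,0.25],[0,0,0,0,0,-0.1,0.25],[0,0,0,0,0,0,0.25],[0,0,0,0,0,0,0.25],[0,0,0,0,0,0,0.25],[0,0,0,0,0,0,0.25],[0,0,0,0,0,0,0.25],[0,0,0,0,0,0,0.25]]'|egrep "pos|^force"
python3 bat.py wrist 436.5 -100.5; python3 bat.py top 436.5 -100.5; python3 go.py 436 -100.5 80 162
```

```text
ee_pos: [593.0, -323.4, -28.7]
force: [0.1, 0.6, -0.0]
grasp_force: 0.0
ee_pos: [453.9, -177.5, 82.4]
force: [1.3, 0.4, -0.1]
ee_pos: [453.6, -138.9, 82.3]
force: [-0.3, -0.8, 0.9]
ee_pos: [453.3, -138.8, 81.5]
force: [-0.2, 0.3, -0.2]
wrist px [296. 151.] [ 435.9 -100.3] size [38, 56] yaw 161.4
top px [313. 222.] [ 442.  -104.5] size [46, 71] yaw 147.8
t 77.7 tip [ 453.3 -138.7  121. ] yaw 162.4 turn [-0.     0.     0.006] shift [28.3 31.  41. ] open 0.748 grip 0.0 F [0.5 0.5 0.3]
```

Size 38×56 fits exactly; go.

```bash
python3 -m pendant '[[14,15,10,0,0,0.01,0.25],[14,16,20,0,0,0,0.25],[0,0,10,0,0,0,0.25],[0,0,0,0,0,0,0.25],[0,0,0,0,0,0,0.25],[0,0,0,0,0,0,0.25],[0,0,0,0,0,0,0.25],[0,0,0,0,0,0,0.25]]' |egrep "pos|^force"
python3 bat.py wrist 436 -100.4; python3 go.py 435.9 -100.3 7.5 161.8
```

```text
ee_pos: [436.6, -101.0, 41.8]
force: [0.0, 0.7, 0.2]
wrist px [254. 203.] [ 434.7 -100.2] size [36, 59] yaw 160.1
t 78.5 tip [ 436.5 -101.    81.3] yaw 161.7 turn [ 0.     0.001 -0.001] shift [ 0.8  0.5 73.8] open 0.748 grip 0.0 F [ 0.4  0.  -0. ]
```

```bash
python3 -m pendant '[[1,0,25,0,0,0.008,0.25],[0,0,25,0,0,0,0.25],[0,0,13,0,0,0,0.25],[0,0,7,0,0,0,0.25],[0,0,3,0,0,0,0.25],[0,0,0,0,0,0,0.25],[0,0,0,0,0,0,0.25],[0,0,0,0,0,0,0.25]]' |egrep "pos|^force"
python3 -m pendant '[[0,0,0,0,0,0,0.5],[0,0,0,0,0,0,0.6],[0,0,0,0,0,0,0.7],[0,0,0,0,0,0,0.8],[0,0,0,0,0,0,1],[0,0,0,0,0,0,1],[0,0,0,0,0,0,1],[0,0,0,0,0,0,1]]' 60 |egrep "pos|^force|grasp|opening"
python3 -m pendant '[[0,0,-5,0,0,0,1],[0,0,-20,0,0,0,1],[0,0,-30,0,0,0,1],[0,0,-30,0,0,0.14,1],[0,0,-10,0,0,0.14,1],[0,0,0,0,0,0.14,1],[0,0,0,0,0,0.14,1],[0,0,0,0,0,0.14,1]]'|egrep "pos|^force|grasp|opening"
python3 -m pendant '[[0,0,0,0,0,0.14,1],[0,0,0,0,0,0.14,1],[0,0,0,0,0,0.14,1],[0,0,0,0,0,0.09,1],[0,0,0,0,0,0,1],[0,0,0,0,0,0,1],[0,0,0,0,0,0,1],[0,0,0,0,0,0,1]]'|egrep "pos|^force|grasp|opening"
python3 go.py 452.9 -328.2 100 92.3
```

```text
ee_pos: [435.6, -100.4, -31.1]
force: [-0.4, 0.1, 1.0]
ee_pos: [435.4, -100.5, -30.9]
force: [-1.7, -0.2, 5.9]
opening: 0.421
grasp_force: 60.0
ee_pos: [434.9, -100.4, 63.9]
force: [-0.2, 0.3, -0.5]
opening: 0.425
grasp_force: 60.5
ee_pos: [435.1, -100.3, 63.4]
force: [0.3, 0.1, -0.4]
opening: 0.42
grasp_force: 60.4
t 81.8 tip [ 435.1 -100.3  102.9] yaw 92.0 turn [-0.    -0.    -0.004] shift [-228.4    8.6    2.9] open 0.42 grip 60.4 F [ 0.3  0.1 -0.4]
```

```bash
python3 -m pendant '[[-35,2,0,0,0,-0.004,1],[-40,2,0,0,0,0,1],[-40,2,0,0,0,0,1],[-40,2,0,0,0,0,1],[-40,0,0,0,0,0,1],[-34,0,0,0,0,0,1],[0,0,25,0,0,0,1],[0,0,30,0,0,0,1]]'|egrep "pos|grasp"
python3 -m pendant '[[0,0,0,0,0,0,1],[0,0,0,0,0,0,1],[0,0,0,0,0,0,1],[0,0,0,0,0,0,1],[0,0,0,0,0,0,1],[0,0,0,0,0,0,1],[0,0,0,0,0,0,1],[0,0,0,0,0,0,1]]'|egrep "pos|grasp"
python3 go.py 452.9 -328.2 26 92.3
```

```text
ee_pos: [452.7, -331.9, 8.5]
grasp_force: 60.5
ee_pos: [452.0, -328.9, 8.6]
grasp_force: 60.4
t 83.3 tip [ 452.  -328.9   48.1] yaw 92.2 turn [ 0.     0.    -0.001] shift [ 0.7  0.9 22.1] open 0.426 grip 60.4 F [-0.7  0.1 -0.4]
```

```bash

python3 -m pendant '[[0.5,0.8,10,0,0,0,1],[0,0,10,0,0,0,1],[0,0,3,0,0,0,1],[0,0,2,0,0,0,1],[0,0,2,0,0,0,1],[0,0,2,0,0,0,1],[0,0,0,0,0,0,1],[0,0,0,0,0,0,1]]'|egrep "pos|force"
python3 -m pendant '[[0,0,1.5,0,0,0,1],[0,0,1.5,0,0,0,1],[0,0,1.5,0,0,0,1],[0,0,1.5,0,0,0,1],[0,0,1,0,0,0,1],[0,0,0,0,0,0,1],[0,0,0,0,0,0,1],[0,0,0,0,0,0,1]]'|egrep "pos|force"
```

```text
ee_pos: [452.9, -328.4, -20.4]
force: [-0.4, 0.2, -1.2]
grasp_force: 60.5
ee_pos: [452.8, -328.4, -26.8]
force: [-1.3, -0.2, 5.9]
grasp_force: 61.3
```

```bash

python3 -m pendant '[[0,0,0.5,0,0,0,1],[0,0,0,0,0,0,1],[0,0,0,0,0,0,0.5],[0,0,0,0,0,0,0.35],[0,0,0,0,0,0,0.35],[0,0,0,0,0,0,0.35],[0,0,0,0,0,0,0.35],[0,0,0,0,0,0,0.35]]'|egrep "pos|force"
python3 -m pendant '[[0,0,-10,0,0,0,0.35],[0,0,-30,0,0,0,0.35],[0,0,-40,0,0,0,0.35],[0,0,-40,0,0,0,0.35],[-10,30,-35,0,0,0,1],[-12,35,-35,0,0,0,1],[0,0,0,0,0,0,1],[0,0,0,0,0,0,1]]'|egrep "pos|^force"
python3 -m pendant '[[0,0,0,0,0,0,1],[0,0,0,0,0,0,1],[0,0,0,0,0,0,1],[0,0,0,0,0,0,1],[0,0,0,0,0,0,1],[0,0,0,0,0,0,1],[0,0,0,0,0,0,1],[0,0,0,0,0,0,1]]'|egrep "pos|^force"
python3 view.py w30; for p in "452.9 -328.2" "522.8 -325.4" "592.7 -322.6"; do :; done
python3 - <<'E'
from h import *
c=dict(np.load('w30.npz'));hsv=cv2.cvtColor(c['image'],cv2.COLOR_RGB2HSV)
for x,y in((452.9,-328.2),(522.8,-325.4),(592.7,-322.6)):
    print(np.round([proj(c,[x+a,y+b,24]) for a,b in((-19,-28),(19,28))]).tolist())
E
python3 go.py 650 70 290 -7
```

```text
ee_pos: [452.8, -328.3, -28.1]
force: [-0.2, 0.7, 0.1]
grasp_force: 0.0
ee_pos: [518.9, -347.6, 162.8]
force: [-0.9, -0.3, -1.3]
ee_pos: [518.0, -347.6, 161.4]
force: [-0.0, 1.1, -0.5]
[[167.0, 171.0], [206.0, 114.0]]
[[239.0, 171.0], [282.0, 114.0]]
[[311.0, 171.0], [358.0, 113.0]]
t 87.4 tip [ 518.  -347.6  200.8] yaw 92.2 turn [ 0.    -0.     1.732] shift [  80.1 -430.6  -89.2] open -0.0 grip 0.0 F [-0.3 -0.6 -0.4]
```

```bash

python3 -m pendant '[[35,10,-12,0,0,0.14,1],[35,10,-12,0,0,0.14,1],[30,0,-12,0,0,0.14,1],[30,0,-12,0,0,0.14,1],[30,0,-12,0,0,0.14,1],[20,-20,-12,0,0,0.14,1],[20,-20,-12,0,0,0.14,1],[20,-20,0,0,0,0.14,1]]'|egrep "pos"
python3 -m pendant '[[0,-30,0,0,0,0.14,1],[0,-30,0,0,0,0.14,1],[0,-30,0,0,0,0.14,1],[0,-35,0,0,0,0.14,1],[0,-35,0,0,0,0.05,1],[0,0,0,0,0,0,1],[0,0,0,0,0,0,1],[0,0,0,0,0,0,1]]'|egrep "pos"
python3 go.py 640 70 295 -6.8
```

```text
ee_pos: [575.5, -109.8, 247.3]
ee_pos: [543.9, 41.5, 245.2]
t 89.0 tip [543.9  41.5 284.7] yaw -6.9 turn [ 0.001  0.    -0.002] shift [ 92.1 -39.7 -10.3] open 0.003 grip 0.0 F [ 0.5 -0.7  0.5]
```

```bash

python3 -m pendant '[[35,-10,0,0,0,0,1],[35,-10,0,0,0,0,1],[0,-10,0,0,0,0,1],[0,0,0,0,0,0,1],[0,0,0,0,0,0,1],[0,0,0,0,0,0,1],[0,0,0,0,0,0,1],[0,0,0,0,0,0,1]]'|egrep "pos"
python3 view.py w31; python3 - <<'E'
import cv2,numpy as np
a=cv2.imread('pics/w30.png')[60:230,100:420];b=cv2.imread('pics/w31.png')[20:300,60:480]
a=cv2.resize(a,(500,266),interpolation=cv2.INTER_CUBIC);b=cv2.resize(b,(500,333),interpolation=cv2.INTER_CUBIC)
cv2.imwrite('pics/final.png',np.vstack([a,b]))
E
python3 go.py 545 172 140 -6.8; python3 ball.py
```

```text
ee_pos: [616.6, 63.5, 245.5]
t 89.8 tip [616.7  63.7 285. ] yaw -6.9 turn [ 0.    -0.    -0.002] shift [-84. -99. 145.] open -0.001 grip 0.0 F [ 0.  -0.5 -0.1]
top 230 173 4.0 [590.3 166.1  79. ] [589.4 165.9]
side 244 207 2.8 [589.3 165.6  79. ] [588.4 174.9]
```

View pics/final.png

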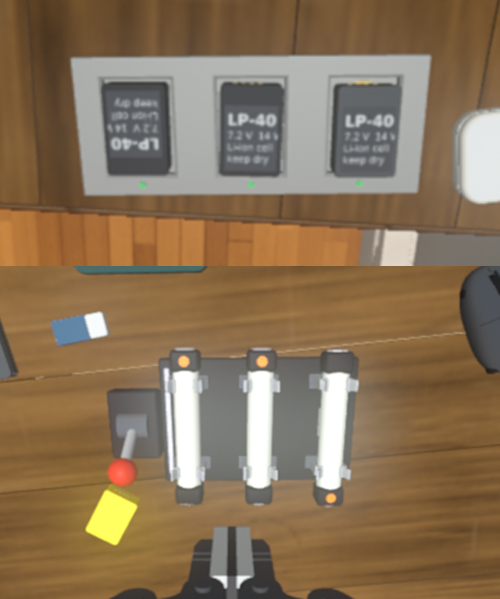

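```bash

python3 -m pendant '[[-28,-33,30,0,0,0,1],[-28,-33,30,0,0,0,1],[-28,-33,30,0,0,0,1],[0,0,30,0,0,0,1],[0,0,25,0,0,0,1],[0,0,0,0,0,0,1],[0,0,0,0,0,0,1],[0,0,0,0,0,0,1]]'|egrep "pos|^force"
python3 go.py 546 171 64 -6.8
```

```text
ee_pos: [550.6, 167.2, 106.3]
force: [0.3, -0.0, -0.3]
t 90.8 tip [550.6 167.2 145.8] yaw -6.9 turn [-0.001 -0.002 -0.002] shift [-5.  -3.2 81.8] open -0.002 grip 0.0 F [ 0.3 -0.  -0.3]
```

```bash

python3 -m pendant '[[-6,-3,0,0,0,0,1],[0,0,0,0,0,0,1],[0,0,25,0,0,0,1],[0,0,25,0,0,0,1],[0,0,25,0,0,0,1],[0,0,5,0,0,0,1],[0,0,0,0,0,0,1],[0,0,0,0,0,0,1]]'|egrep "pos|^force"
python3 -m pendant '[[8,0,0,0,0,0,1],[8,0,0,0,0,0,1],[8,0,0,0,0,0,1],[8,0,0,0,0,0,1],[8,0,0,0,0,0,1],[8,0,0,0,0,0,1],[8,0,0,0,0,0,1],[6,0,0,0,0,0,1]]'|egrep "pos|^force"
python3 -m pendant '[[3,0,0,0,0,0,1],[3,0,0,0,0,0,1],[3,0,0,0,0,0,1],[2,0,0,0,0,0,1],[0,0,0,0,0,0,1],[0,0,0,0,0,0,1],[0,0,0,0,0,0,1],[0,0,0,0,0,0,1]]'|egrep "pos|^force"
python3 ball.py
```

```text
ee_pos: [544.4, 171.2, 26.0]
force: [-0.2, -0.7, 1.0]
ee_pos: [606.3, 163.1, 24.8]
force: [-1.4, 0.9, 1.0]
ee_pos: [616.2, 161.9, 25.0]
force: [-0.6, 0.9, -0.1]
wrist 250 228 32.5 [637.1 161.8  79. ] [640.2 161.3]
side 230 204 2.6 [639.6 153.2  79. ] [638.3 162.7]
```

```bash

python3 -m pendant '[[2,0,0,0,0,0,1],[2,0,0,0,0,0,1],[2,0,0,0,0,0,1],[2,0,0,0,0,0,1],[0,0,0,0,0,0,1],[0,0,0,0,0,0,1],[0,0,0,0,0,0,1],[0,0,0,0,0,0,1]]'|egrep "pos|^force"
python3 -m pendant '[[2,0,0,0,0,0,1],[2,0,0,0,0,0,1],[2,0,0,0,0,0,1],[0,0,0,0,0,0,1],[0,0,0,0,0,0,1],[0,0,0,0,0,0,1],[0,0,0,0,0,0,1],[0,0,0,0,0,0,1]]'|egrep "pos|^force"
python3 ball.py
```

```text
ee_pos: [624.3, 160.9, 25.1]
force: [-0.1, -0.6, -0.8]
ee_pos: [629.2, 160.2, 24.7]
force: [-3.8, 0.8, -0.9]
wrist 250 223 31.2 [652.4 160.   79. ] [655.5 159.5]
side 226 205 2.7 [651.9 157.6  79. ] [650.5 167. ]
```

```bash

python3 -m pendant '[[2,0,0,0,0,0,1],[2,0,0,0,0,0,1],[1,0,0,0,0,0,1],[0,0,0,0,0,0,1],[0,0,0,0,0,0,1],[0,0,0,0,0,0,1],[0,0,0,0,0,0,1],[0,0,0,0,0,0,1]]'|egrep "pos|^force"
python3 -m pendant '[[2,0,0,0,0,0,1],[2,0,0,0,0,0,1],[0,0,0,0,0,0,1],[0,0,0,0,0,0,1],[0,0,0,0,0,0,1],[0,0,0,0,0,0,1],[0,0,0,0,0,0,1],[0,0,0,0,0,0,1]]'|egrep "pos|^force"
```

```text
ee_pos: [629.1, 160.1, 24.5]
force: [-12.1, 1.0, 5.7]
ee_pos: [628.9, 160.0, 24.4]
force: [-17.1, 0.6, 10.9]
```

Hard stop at 17 N. Back off (clear of the lever), rise, and check.

```bash

python3 -m pendant '[[-8,0,0,0,0,0,1],[-12,0,0,0,0,0,1],[-12,0,-20,0,0,0,1],[0,0,-40,0,0,0,1],[0,0,-40,0,0,0,1],[-30,0,-40,0,0,0,1],[-30,20,-20,0,0,0,1],[-30,20,0,0,0,0,1]]'|egrep "pos|^force"
python3 -m pendant '[[0,0,0,0,0,0,1],[0,0,0,0,0,0,1],[0,0,0,0,0,0,1],[0,0,0,0,0,0,1],[0,0,0,0,0,0,1],[0,0,0,0,0,0,1],[0,0,0,0,0,0,1],[0,0,0,0,0,0,1]]'|egrep "pos|^force"
python3 ball.py; python3 m0.py | egrep 'white|grey'; python3 -c "
from h import *
print(robot.job_done())"
```

```text
ee_pos: [517.1, 135.9, 189.4]
force: [0.4, 0.7, -0.4]
ee_pos: [513.0, 134.2, 184.7]
force: [-0.3, 0.3, 0.6]
wrist 198 1 15.5 [652.3 160.5  79. ] [650.9 159.7]
top 233 153 3.8 [653.3 160.3  79. ] [652.1 160.1]
side 226 205 2.7 [651.9 157.6  79. ] [650.5 167. ]
white [292.3 173.2] [602.4 -35.2] size [30, 114] ang 172.6
white [271.3 170.1] [611.2  34. ] size [30, 114] ang 176.2
white [250.7 154.5] [661.5 102.7] size [32, 44] ang 49.7
white [384.5 153. ] [ 676.8 -340.7] size [47, 57] ang 91.4
white [180.  135.5] [719.2 336.8] size [17, 46] ang 91.4
grey [380.  199.5] [ 521.8 -324.9] size [87, 215] ang 2.6
the job is handed in; nothing more can be done
None
```

The job is handed in: the dock was switched off, all 3 tubes were snapped into their clips and all 3 batteries bedded in the cradle, and then the lever was pushed to its far stop to switch charging on; the hand-in returned no verdict.

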